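Close the reactor's charging port to the first click of its clutch handle

TASK

The reactor has been charged: lift the steel hopper out of its slanted port and stand it gently upright inside the yellow ring on the drip mat. Then swing the blue bridge shut over the port and tighten its red clutch handle clockwise, stopping at the first click so that it never clicks twice. Leave the wash bottle, beaker and jar where they are and let go of everything at the end.

Things in the scene. Friction and masses are not known exactly. Their poses are not given: they have to be found in the camera images.
- reactor: Fixed bench reactor: white heater 200 x 200 x 55 mm, steel pot, lid top at 165 mm, grey stirrer motor 52 mm wide, up to 271 mm, at x = +22 mm. Origin: centre of the underside; z up. A slanted charging neck rises from the lid on the -x side, which faces the robot within 25 degrees. It leans 30 degrees towards -x: the port axis, pointing out, is (-0.5, 0, 0.866) in this frame.
- port_mouth (a point): Centre of the rim of the slanted neck (outside 52 mm, bore 42 mm), 208 mm above the bench; its axes are the reactor's. In these notes 'above the rim' is measured along the slanted port axis.
- hopper_mid (a point): Steel charging hopper, 0.2 kg: open cup, outside 58 mm (rim 61), from 24 to 100 mm above its foot; below it a spigot 37 mm wide, 24 mm long. It starts with the spigot in the neck, leaning with it; pull it out along the port axis by 30 mm or more. Point: on its axis, 65 mm above the foot, good to grip; z up its axis. Fingers have most room closing at right angles to the direction of the clutch hub.
- hopper_foot (a point): Centre of the flat lower end of the hopper's spigot, on which it stands; 65 mm below hopper_mid along its axis.
- ring_spot (a point): Centre of the yellow ring (inside diameter 72 mm) on a fixed black rubber mat 130 x 130 x 4 mm; the point is on the mat's top, 4 mm above the bench.
- bridge (a joint): Angle of the blue swing bridge, rad: 0 shut over the port (a stop), open up to 2.4. It turns about a pivot parallel to the port axis, 48 mm from it on the reactor's -y side; shut, it points to +y; it shuts clockwise seen from above the port. Stays where left (3 to 6 N at the pin move it). Cannot pass while the hopper is in the port. Its end enters an aluminium catch up to 29 mm above the rim.
- bridge_pin (a point): Middle of the black round grip pin at the bridge's free end, parallel to the port axis, diameter 16 mm, reaching from 22 to 62 mm above the rim (this point: 45 mm), 126 mm from the pivot; the bridge under it is 18 mm wide. Hold it or push it round to shut the bridge; it may turn in the grip.
- knob_grip (a point): Point on the turning axis of the red clutch handle, 72 mm above the rim, good to grip. The handle is a bar 64 mm long, 14 mm thick, from 49 to 83 mm above the rim, on a black hub 58 mm wide (27 to 49 mm). Frame: x along the bar, z along the port axis, outwards. The bridge carries it 48 mm from the pivot; with the bridge shut its axis is the port axis.
- spindle (a joint): Turn of the clamping screw, rad: grows clockwise (seen from above the port). It starts at 0.3 to 0.9, runs with about 0.2 N m of friction and comes to its seat at 1.3.
- knob (a joint): Turn of the handle on the screw (slip of its clutch), rad, clockwise: about 0 (under 0.1) until the screw is seated. Then the clutch gives at about 0.48 N m (at 0.26 here), the torque falls off and it clicks as this value passes about 0.52 and pulls itself into its next notch at 0.785. Let go before the click and it springs back to 0. The second click would come at about 1.31.
- wash_bottle_mid (a point): Bystander, loose: white wash bottle with red cap and thin spout, 68 mm wide, 186 mm tall; point 65 mm above its foot. Leave it alone.
- beaker_mid (a point): Bystander, loose: glass beaker 76 mm wide, 95 mm tall; point half-way up. Leave it alone.
- jar_mid (a point): Bystander, loose: white jar with blue lid, 72 mm wide, 95 mm tall; point half-way up. Leave it alone.
Things that resemble listed ones, but are neither listed nor needed, are in the scene too. What is meant by the part that bears ring_spot is not brown or green, and is the larger of those in its own colour.

How it is judged:
On the way, in this order (a step that is already met when the one before it is completed fails the run):
1. the hopper stands upright inside the yellow ring, let go (horizontal distance between hopper_foot and ring_spot below 0.017 m and angle between hopper_foot's own z axis and vertical below 0.1 rad and height (world z) of hopper_foot below 0.012 m and contact force between the fingers and hopper below 0.1 N), for 0.3 s.
2. the bridge is shut over the port (value of joint bridge below 0.1 rad), for 0.2 s.
3. the screw is seated and the clutch has clicked once (value of joint bridge below 0.1 rad and value of joint spindle above 1.15 rad and value of joint knob between 0.6 and 1 rad), for 0.2 s.
At the end, for the whole second after the job is handed in: The hopper stands at rest upright (within 6 degrees) on the mat with its foot within 17 mm of the ring's centre, the bridge is shut (within 0.1 rad), the screw is seated (above 1.15 rad) and the clutch rests in its first notch, one click on (0.6 to 1.0 rad) (all of step 3 and horizontal distance between hopper_foot and ring_spot below 0.017 m and angle between hopper_foot's own z axis and vertical below 0.1 rad and height (world z) of hopper_foot below 0.012 m and linear speed of hopper below 0.02 m/s); the robot touches nothing.
It fails at once if the clutch clicks a second time (value of joint knob above 1.3 rad).
It fails at once if the hopper is dropped or slammed on the mat (over 40 N) (contact force between hopper and mat above 40 N).
It fails at once if the wash bottle is shifted by more than 20 mm or tipped (distance of wash_bottle_mid from where it was at the start of the episode above 0.02 m or angle between wash_bottle_mid's own z axis and vertical above 0.35 rad).
It fails at once if the beaker is shifted by more than 20 mm or tipped (distance of beaker_mid from where it was at the start of the episode above 0.02 m or angle between beaker_mid's own z axis and vertical above 0.35 rad).
It fails at once if the jar is shifted by more than 20 mm or tipped (distance of jar_mid from where it was at the start of the episode above 0.02 m or angle between jar_mid's own z axis and vertical above 0.35 rad).
It also fails if it takes over 72 s, if anything falls off the work surface, if the arm or the gripper's body presses on something with over 40 N, if the wrist force passes 120 N, or if a joint passes its speed limit or range.

ROBOT

A 6-joint arm with a two-finger parallel gripper is mounted at the origin on the work surface. World frame = base frame: x ahead of the robot, y to its left, z up, the work surface at z = 0. Lengths are in m, angles in rad, forces in N, time in s.
With the tool pointing down it reaches from about 0.425 to 1.125 m from the base axis. Payload 14.9 kg.
Tool frame: the origin (TCP) lies on the centre line of the jaws, within the pads' length; the fingertips stand r.finger_overhang ahead of it and the grasp point (between the pads) lies 8 mm behind it (r.finger_overhang is the distance from the TCP to the fingertips, in m); x points along the fingers, z is the direction in which the jaws open and shut, and the axes are right-handed (so a half turn about x gives the same grasp; the last joint's range is limited). The gripper opens to 91 mm and grips with 3 to 60 N. Pads are 32 mm wide; open, the fingers measure 118 mm over their backs; the gripper's body (76 mm by 178 mm) begins 60 mm behind the grasp point.
Start: joints at [1.17, 0.379, 1.734, -0, 1.028, -0.033], TCP at [0.252, 0.653, 0.225] pointing down, gripper open.
Joint ranges: [-2.77, 2.77], [-0.74, 2.19], [0, 2.66], [-1.06, 4.2], [0.31, 2.87], [-3.08, 3.08]. Speed limits (rad/s): [1.89, 1.89, 2.39, 3.14, 3.14, 3.14].

INTERFACE

Orientations are given as [roll, pitch, yaw] about the fixed x, y, z axes, in that order (R = Rz(yaw) Ry(pitch) Rx(roll)).
In Python, from workcell import readout, cams, r gives the robot as it stands. The module is installed in compiled form; this text tells all that it offers.
- The arm moves only by the tool jog_arm, never from a script. Its argument "increments" is a list of rows, each a list of 7 numbers: the shift along the tool's x, y, z each as a share of 0.5 m, from -1 to 1, then the turn, a rotation vector about the tool's x, y, z each as a share of 90 degrees, from -1 to 1, then the closure, from -1 (fully open) to 1 (shut). In form: [[dx, dy, dz, wx, wy, wz, fingers], ...]. A call has 1 to 10 rows; each row shifts and turns the pose as measured when the row begins, along the tool's axes as they then stand; what a row does not reach is not made up. A row lasts 1/8 s, in which the tool goes at most 62.5 mm and 10.7 degrees, less where a joint would pass 70% of its speed; a pose out of reach is approached as far as the arm can. A call with a number of a shift or a turn outside -1 to 1 is refused whole. A call with a gripper value outside its range is refused whole. The fingers move at their own pace and stop on an object; "squeeze" is the grip in N (left out, the last holds). Time passes only in rows, so rows that do not move let the fingers close. It gives the time, the measured TCP pose, the force and the opening at its end, in the units of the state.
- readout.sense(): the state, without advancing time (a new reading comes with each control period).
- cams.read_camera(name): name is "scene" or "top"; returns (picture, depth): 480x640x3 uint8, red, green, blue; 480x640 float32, m along the optical axis (not along the pixel's ray), 0 where there is no reading.
- cams.get_calibration(name): a dict with "K" (3x3 intrinsics, pixels), "dist_coeffs" ([k1, k2, p1, p2, k3] as OpenCV has them; the pictures are not rectified), "R" (3x3) and "t" (3): a world point X has camera coordinates R X + t. Camera axes: x right, y down, z forward; pixel columns grow to the right and rows downward; lengths in m; the calibration is good to about 2 mm. A picture is of the moment at which its call begins. get_calibration takes no time and is no camera call.
- r.sign_off(): hands the job in, once; it reports no verdict.
The state is a dict: "time": time; "q": joint angles; "dq": joint speeds; "joint_efforts": joint torques, N m; "ee_pos": TCP position; "ee_rot": TCP orientation; "wrist_force": force on the tool from outside, world axes, zero at the start; "wrist_torque": the same for the moment, N m; "finger_gap": finger opening in m.
Only numpy, scipy, OpenCV 4.12 (cv2) and the standard library are available. Lean on these libraries where they do the work, as an engineer would, in place of code of your own. Each camera call takes 0.05 s, during which the arm holds its last target.

## Working session

There is one attempt and no reset: what is moved stays moved. The work goes in short steps, Python scripts to look and compute and a tool call to move; the robot and the scene stay as the last step left them, time stands still between calls to the robot, and variables do not carry over. Pictures are saved under pics/ and viewed, and the job is handed in when it is done.

Besides the shell and the picture viewer there is one more tool, called after "Emit:" as a command line: name --pt "numbers of a row" for each row, then --argument value for the rest. jog_arm: Moves the arm, as the interface text tells. Its arguments: {"type":"object","properties":{"increments":{"type":"array","items":{"type":"array","items":{"type":"number"}}},"squeeze":{"type":"number"}},"required":["increments"]}

```bash
ls; mkdir -p pics
cat > a.py <<'E'
from workcell import readout, cams, r
import numpy as np, cv2
for n in ("scene","top"):
    p,d=cams.read_camera(n); np.savez(f"{n}0.npz",p=p,d=d)
    cv2.imwrite(f"pics/{n}0.png",p[:,:,::-1])
    c=cams.get_calibration(n); print(n,c, (-c["R"].T@c["t"]))
print(readout.sense(), r.finger_overhang)
E
python3 a.py
```

```text
pics
scene {'K': array([[485.2957302 ,   0.        , 316.27538077],
       [  0.        , 485.2957302 , 242.18038989],
       [  0.        ,   0.        ,   1.        ]]), 'dist_coeffs': array([-0.00182126,  0.        ,  0.        ,  0.        ,  0.        ]), 'R': array([[ 0.71877968,  0.69518565,  0.00852518],
       [ 0.52159296, -0.53110688, -0.66773219],
       [-0.45967005,  0.484399  , -0.74435277]]), 't': array([-0.35917458, -0.22493287,  1.70568268])} [ 1.15954204 -0.69600136  1.12249674]
top {'K': array([[504.93477727,   0.        , 320.51250257],
       [  0.        , 504.93477727, 237.90363032],
       [  0.        ,   0.        ,   1.        ]]), 'dist_coeffs': array([0.00163799, 0.        , 0.        , 0.        , 0.        ]), 'R': array([[ 0.02762389, -0.99944744,  0.01848633],
       [-0.99795718, -0.02863899, -0.05710753],
       [ 0.0576054 , -0.01687104, -0.99819687]]), 't': array([-0.11900168,  0.59145513,  1.33667273])} [ 0.51653462 -0.0794462   1.37023898]
{'time': 0.1, 'q': array([ 1.16971256e+00,  3.79352875e-01,  1.73471452e+00, -1.02964206e-05,
        1.02846072e+00, -3.33118389e-02]), 'dq': array([-0.00120237, -0.0013973 , -0.0025656 , -0.00080256, -0.00230161,
        0.00082981]), 'joint_efforts': array([-2.14405372e-03, -7.65041971e+01, -4.35296488e+01,  6.51553832e-02,
        3.97422421e-02,  4.24890322e-05]), 'ee_pos': array([0.25156211, 0.65288115, 0.22435999]), 'ee_rot': array([ 3.11770255,  1.56986082, -1.96245304]), 'wrist_force': array([-0.02154479, -1.31556308,  0.64610298]), 'wrist_torque': array([-0.00293974, -0.00064571, -0.01584345]), 'finger_gap': 0.09149148132529115} 0.011
```

View pics/scene0.png

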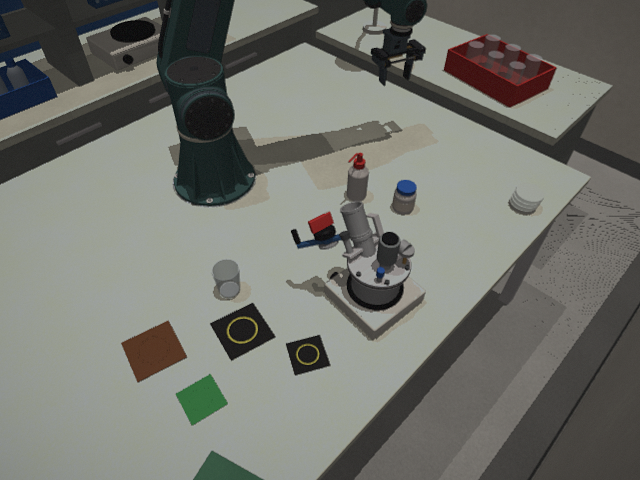

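View pics/top0.png

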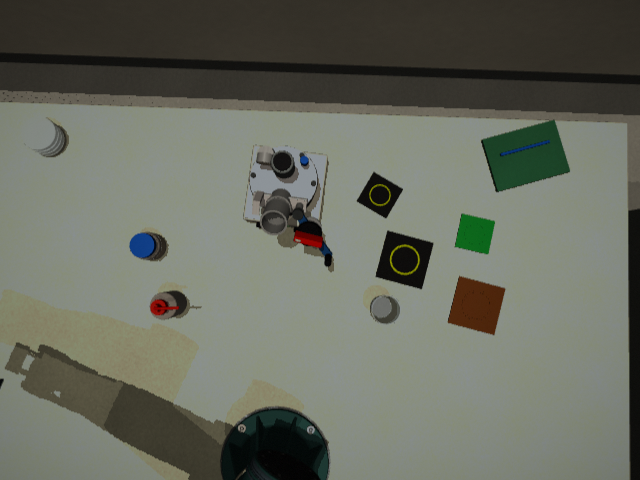

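```bash
cat > h.py <<'E'
import numpy as np, cv2, json, os
from workcell import readout, cams, r
from scipy.spatial.transform import Rotation as Ro
def cal(n): return cams.get_calibration(n)
def cloud(n,d):
    c=cal(n); v,u=np.mgrid[0:480,0:640].astype(float)
    un=cv2.undistortPoints(np.stack([u.ravel(),v.ravel()],1)[:,None],c["K"],c["dist_coeffs"])[:,0].reshape(480,640,2)
    P=np.concatenate([un*d[...,None],d[...,None]],2)
    return (P-c["t"])@c["R"]
def ray(n,uv):
    c=cal(n); un=cv2.undistortPoints(np.array(uv,float).reshape(-1,1,2),c["K"],c["dist_coeffs"])[:,0]
    D=np.c_[un,np.ones(len(un))]@c["R"]; return -c["R"].T@c["t"], D/np.linalg.norm(D,axis=1)[:,None]
def onz(n,uv,z):
    o,D=ray(n,uv); return o+D*((z-o[2])/D[:,2])[:,None]
def proj(n,X):
    c=cal(n); return cv2.projectPoints(np.array(X,float).reshape(-1,1,3),cv2.Rodrigues(c["R"])[0],c["t"],c["K"],c["dist_coeffs"])[0][:,0]
def tri(uv1,uv2):
    o1,d1=ray("scene",uv1);o2,d2=ray("top",uv2); d1=d1[0];d2=d2[0]
    A=np.stack([d1,-d2],1); s=np.linalg.lstsq(A,o2-o1,rcond=None)[0]
    a=o1+s[0]*d1;b=o2+s[1]*d2; return (a+b)/2, np.linalg.norm(a-b)
E
cat > b.py <<'E'
from h import *
for n in("top","scene"):
    z=np.load(n+"0.npz"); p,d=z["p"],z["d"]; W=cloud(n,d); ok=d>0
    hsv=cv2.cvtColor(p,cv2.COLOR_RGB2HSV)
    print(n,"zeros",(~ok).mean(), "table z", np.median(W[ok&(np.abs(W[...,2])<.02)][:,2]))
    box=ok&(W[...,0]>.3)&(W[...,0]<1.2)&(np.abs(W[...,1])<.45)
    m=(box&(np.abs(W[...,2]-.055)<.006)).astype(np.uint8)
    nn,l,s,c=cv2.connectedComponentsWithStats(m)
    for i in range(1,nn):
        if s[i,4]>100:
            q=W[l==i]; rr=cv2.minAreaRect((q[:,:2]*1000).astype(np.float32)); print("z55",s[i],q.mean(0).round(4),rr)
    m=(box&(np.abs(W[...,2]-.165)<.004)).astype(np.uint8)
    q=W[m>0]; print("lid",len(q),q.mean(0), cv2.minEnclosingCircle((q[:,:2]*1000).astype(np.float32)))
    H,S,V=[hsv[...,i].astype(int) for i in range(3)]
    for nm,mm in dict(red=((H<8)|(H>172))&(S>150)&(V>80),blue=(H>95)&(H<125)&(S>120)&(V>60),yellow=(H>22)&(H<35)&(S>110)&(V>90)).items():
        nn,l,s,c=cv2.connectedComponentsWithStats((mm).astype(np.uint8))
        for i in range(1,nn):
            if s[i,4]>15:
                q=W[(l==i)&ok]; print(nm,s[i],c[i].round(1),q.mean(0).round(3),"z",q[:,2].min().round(3),q[:,2].max().round(3))
    for nm,(x0,x1,y0,y1) in dict(top=dict(r=(235,345,140,275)),scene=dict(r=(280,430,140,340)))[n].items():
        cr=p[y0:y1,x0:x1]; k=5 if n=="top" else 5
        k=min(800/(x1-x0),600/(y1-y0)); cv2.imwrite(f"pics/{n}_z.png",cv2.resize(cr[:,:,::-1],None,fx=k,fy=k,interpolation=cv2.INTER_CUBIC)); print("zoom",k,x0,y0)
E
python3 b.py
```

```text
top zeros 0.003932291666666666 table z 0.0003559639030324643
z55 [250 145  11  26 104] [0.8077 0.0787 0.0548] ((801.0901489257812, 80.99104309082031), (17.298049926757812, 71.79733276367188), 74.92408752441406)
z55 [303 151  25  69 735] [ 0.7345 -0.089   0.055 ] ((731.6910400390625, -83.30906677246094), (180.57736206054688, 63.42529296875), 1.5592186450958252)
z55 [243 179  22  42 314] [0.669  0.0829 0.0548] ((687.4585571289062, 72.6064682006836), (52.05741882324219, 105.71383666992188), 84.70144653320312)
lid 1686 [ 0.73068893 -0.0108389   0.1651358 ] ((595.3579711914062, 108.93734741210938), 255.9003448486328)
red [293 231  30  17 293] [308.4 239.2] [ 0.577 -0.072  0.251] z -0.006 0.269
red [150 300  29  15 213] [160.2 307.2] [0.411 0.275 0.162] z 0.096 0.192
blue [501 140  49  16 153] [524.9 147.4] [ 0.858 -0.653  0.018] z 0.008 0.027
blue [300 156   8   8  55] [303.6 159.5] [ 0.765 -0.055  0.207] z 0.175 0.212
blue [298 216   8   7  26] [301.8 219.6] [ 0.624 -0.055  0.215] z 0.053 0.228
blue [130 233  24  25 481] [141.7 244.9] [0.56  0.347 0.095] z 0.067 0.102
blue [321 245  11  
[... 895 characters left out ...]
4 159  11   6  44] [359.  161.8] [0.416 0.279 0.148] z 0.143 0.156
red [308 212  25  22 296] [320.6 222.3] [ 0.583 -0.074  0.252] z 0.235 0.268
blue [ 0 76 49 20 80] [25.3 85.3] [-0.931 -0.223  0.07 ] z 0.001 0.097
blue [397 180  19  13 197] [406.2 186.2] [0.562 0.346 0.094] z 0.088 0.101
blue [333 235   8   6  33] [336.2 237.5] [ 0.626 -0.061  0.219] z 0.213 0.222
blue [297 242  13   6  51] [303.3 244.1] [ 0.561 -0.114  0.185] z 0.177 0.195
blue [377 267   8   8  45] [380.6 270.1] [ 0.767 -0.055  0.204] z 0.163 0.21
yellow [227 317  31  27 181] [241.9 330.1] [ 0.545 -0.332  0.004] z -0.002 0.01
yellow [296 344  23  21 115] [307.3 353.8] [ 0.719 -0.26   0.003] z -0.003 0.009
zoom 3.0 280 140
```

View pics/scene_z.png

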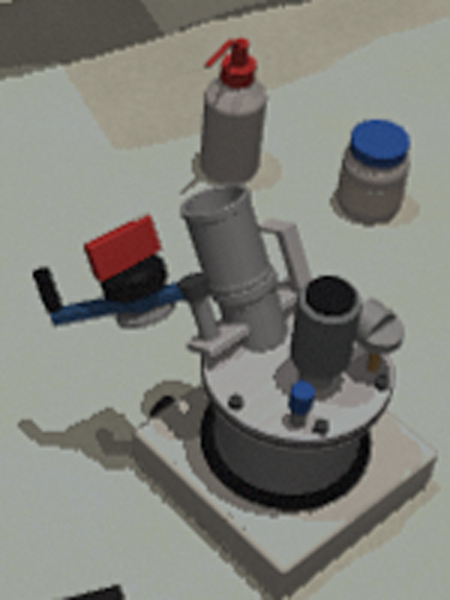

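View pics/top_z.png

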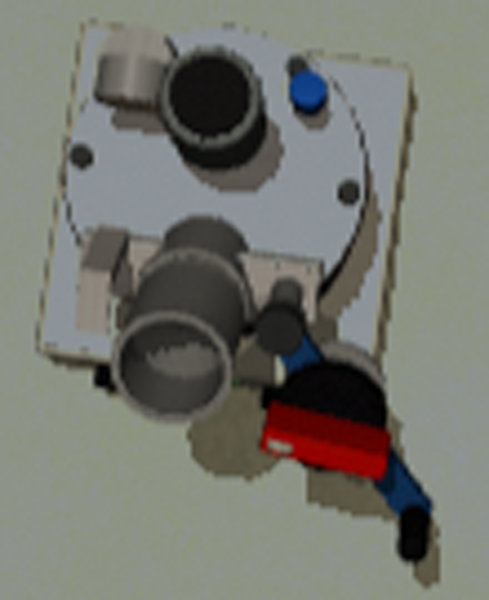

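```bash
cat > c.py <<'E'
from h import *
from scipy.optimize import least_squares
Q=[];B={}
for n in("top","scene"):
    z=np.load(n+"0.npz"); p,d=z["p"],z["d"]; W=cloud(n,d); ok=d>0
    m=ok&(W[...,0]>.6)&(W[...,0]<.9)&(np.abs(W[...,1])<.14)&(np.abs(W[...,2]-.055)<.005)
    q=W[m][:,:2]; Q.append(q)
    B[n]=(W,p,ok)
    rr=cv2.minAreaRect((q*1000).astype(np.float32)); print(n,rr)
    print(" pct rect", [cv2.minAreaRect((q*1000).astype(np.float32))[2]])
q=np.vstack(Q)
# tight-fit rectangle 200x200
def f(x):
    c,s=np.cos(x[2]),np.sin(x[2]); l=np.abs((q-x[:2])@np.array([[c,-s],[s,c]])); o=np.maximum(l-.1,0); return np.r_[o.ravel()*1e3]
for y0 in(-.1,.1):
    s=least_squares(f,[.727,-.008,y0],loss="soft_l1"); print("square",s.x,s.cost)
x0=s.x
yaw=np.radians(-5.5)
# hopper cylinder: grey points in region
pts=[];gr=[]
for n in B:
    W,p,ok=B[n]
    hsv=cv2.cvtColor(p,cv2.COLOR_RGB2HSV)
    v=W-np.array([.62,.0,.25])
    m=ok&(W[...,2]>.215)&(W[...,2]<.285)&(W[...,0]>.53)&(W[...,0]<.69)&(np.abs(W[...,1]-.01)<.055)&(hsv[...,1]<60)
    print(n,m.sum(),W[m].mean(0)); pts.append(W[m])
    vv=np.argwhere(m); print(vv.min(0),vv.max(0))
P=np.vstack(pts); w=np.r_[[1]*len(pts[0]),[1]*len(pts[1])]
def g(x,P=P,free=True):
    yw=x[2]; t=x[3]; a=np.array([-np.sin(t)*np.cos(yw),-np.sin(t)*np.sin(yw),np.cos(t)])
    c=np.array([x[0],x[1],.24]); v=P-c; r_=np.linalg.norm(np.cross(v,a),axis=1)
    return (r_-.029)*1e3
for mode in (0,1):
  for sub,PP in (("both",P),("top",pts[0]),("scene",pts[1])):
    fun=(lambda x: g(x,PP)) if mode==0 else (lambda x: g([x[0],x[1],x0[2],np.pi/6],PP))
    s=least_squares(fun,[.61,.01,-.09,.52][:4 if mode==0 else 2],loss="soft_l1",f_scale=1.0)
    print(sub,mode,s.x,"med|r|",np.median(np.abs(s.fun)))
E
python3 c.py
```

```text
top ((725.7472534179688, -5.660575866699219), (199.81027221679688, 199.3384246826172), 84.21295928955078)
 pct rect [84.21295928955078]
scene ((728.2029418945312, -8.073356628417969), (200.6398468017578, 200.23924255371094), 84.38431549072266)
 pct rect [84.38431549072266]
square [ 0.72741974 -0.00707094 -0.10097803] 6.932537178135728
square [ 0.72741974 -0.00707094 -0.10097803] 6.932537178135649
top 1014 [0.63418148 0.00797743 0.24327169]
[194 252] [240 297]
scene 961 [0.64282518 0.00129038 0.24658638]
[201 331] [240 381]
both 0 [0.63303298 0.00596259 0.04866607 0.55366075] med|r| 2.4696580167472457
top 0 [0.63335668 0.00568925 0.01090952 0.54601772] med|r| 2.4801244060080156
scene 0 [0.632543   0.00598939 0.08427439 0.56648903] med|r| 2.3299640137809283
both 1 [0.63252057 0.00502552] med|r| 2.204612737504583
top 1 [0.63294316 0.00479519] med|r| 2.3646801136494187
scene 1 [0.63206617 0.00513027] med|r| 1.9621447487582107
```

```bash
cat > d.py <<'E'
from h import *
from scipy.optimize import least_squares
yaw=-.100; X=np.array([np.cos(yaw),np.sin(yaw),0]);Y=np.array([-np.sin(yaw),np.cos(yaw),0]);Z=np.array([0,0,1.])
a=-.5*X+.866*Z; u=np.cross(a,Y) # u points down/robot
allh=[]
for n in("top","scene"):
    z=np.load(n+"0.npz"); p,d=z["p"],z["d"]; W=cloud(n,d); ok=d>0
    c0=np.array([.6325,.005,.24]); v=W-c0; h=v@a; # h relative: z=.208 <-> h=-.037
    A=np.stack([v@u,v@Y],-1); rr=np.linalg.norm(A,axis=-1)
    h0=(.208-.24)/.866
    H=h-h0
    cam=-cal(n)["R"].T@cal(n)["t"]
    toc=(cam-c0); tA=np.array([toc@u,toc@Y]); 
    side=(A@ (tA/np.linalg.norm(tA)))
    # body outer: facing camera side only
    m=ok&(H>.01)&(H<.07)&(rr<.036)&(side>.005)
    # top: all within rim height
    x=least_squares(lambda s:(np.linalg.norm(A[m]-s,axis=1)-.029)*1e3,[0,0],loss="soft_l1").x
    print(n,"outer",m.sum(),x*1e3, "r hist",np.percentile(rr[m],[5,25,50,75,95]).round(4))
    m=ok&(rr<.034)&(rr>.02)&(H>.0735)&(H<.085)
    x=least_squares(lambda s:(np.linalg.norm(A[m]-s[:2],axis=1)-.0295)*1e3,[0,0],loss="soft_l1").x
    print(n,"rim",m.sum(),x*1e3,"H",np.percentile(H[m],[5,50,95]))
    cc=((c0+a*(.076+h0)))
    th=np.linspace(0,6.28,60); el=proj(n,cc+.0305*(np.cos(th)[:,None]*u+np.sin(th)[:,None]*Y))
    x0,y0,k=((235,140,6) if n=="top" else (290,170,6)); im=cv2.resize(p[y0:y0+100,x0:x0+130,::-1],None,fx=k,fy=k,interpolation=cv2.INTER_CUBIC)
    for e in el: cv2.circle(im,tuple(int(t) for t in ((e-[x0,y0]+.5)*k)),1,(0,255,0),-1)
    cv2.imwrite(f"pics/{n}_rim.png",im)
E
python3 d.py
```

```text
top outer 250 [ 2.11191869 -1.04896032] r hist [0.0257 0.0267 0.0274 0.0284 0.0296]
top rim 156 [ 1.33166958 -1.06289664] H [0.07389933 0.07630015 0.07919719]
scene outer 480 [ 1.75546366 -0.56575918] r hist [0.025  0.0267 0.0281 0.0296 0.0315]
scene rim 60 [ 0.78249095 -1.00518141] H [0.0736383  0.07446521 0.07625088]
```

```bash
cd pics; python3 -c "
import cv2,numpy as np
a=cv2.imread('top_rim.png');b=cv2.imread('scene_rim.png');cv2.imwrite('rims.png',cv2.resize(np.hstack([a,b]),(800,308)))"
```

```text
(no output)
```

View pics/rims.png

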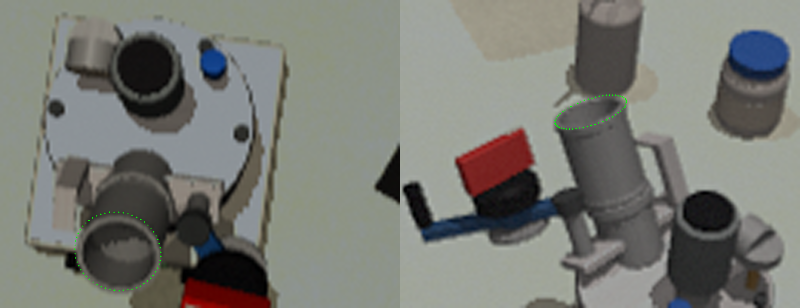

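```bash
cat >> h.py <<'E'
yaw=-.100; X=np.array([np.cos(yaw),np.sin(yaw),0]);Y=np.array([-np.sin(yaw),np.cos(yaw),0]);Z=np.array([0,0,1.])
a=-.5*X+np.sqrt(.75)*Z; u=np.cross(a,Y)
mouth=np.array([.649,.0018,.208]); piv=mouth-.048*Y
def bdir(th): return np.cos(th)*Y+np.sin(th)*u
E
cat > e.py <<'E'
from h import *
import sys
tag=sys.argv[1]
for n in("top","scene"):
    z=np.load(n+tag+".npz"); p,d=z["p"],z["d"]; W=cloud(n,d); ok=d>0
    hsv=cv2.cvtColor(p,cv2.COLOR_RGB2HSV).astype(int); H,S,V=[hsv[...,i] for i in range(3)]
    v=W-piv; h=v@a; cy=v@Y; cu=v@u; rho=np.hypot(cy,cu); th=np.arctan2(cu,cy)
    red=((H<8)|(H>172))&(S>150)&ok&(h>.045)&(h<.09)&(rho<.09)
    blue=(H>95)&(H<125)&(S>120)&ok&(h>-.01)&(h<.04)&(rho<.14)&(rho>.02)
    pin=(V<50)&ok&(h>.03)&(h<.068)&(rho>.112)&(rho<.14)&(th>-.3)
    for nm,m in(("red",red),("blue",blue),("pin",pin)):
        if m.sum(): print(n,nm,m.sum(),"rho",rho[m].mean().round(4),"th",np.median(th[m]).round(3),"h",np.percentile(h[m],[3,50,97]).round(4),"cyu",cy[m].mean().round(4),cu[m].mean().round(4))
    if red.sum():
        tp=red&(h>.079); q=np.stack([cy[tp],cu[tp]],1).astype(np.float32)*1000
        print(" bar top",tp.sum(),cv2.minAreaRect(q))
E
python3 e.py 0
cat > f.py <<'E'
from h import *
z=np.load("top0.npz");W=cloud("top",z["d"])
for nm,uv,zz in(("beaker",(385,308),.095),):
    print(onz("top",[uv],zz))
for n in("top","scene"):
    z=np.load(n+"0.npz"); p,d=z["p"],z["d"]; hsv=cv2.cvtColor(p,cv2.COLOR_RGB2HSV).astype(int); H,S,V=[hsv[...,i] for i in range(3)]
    W=cloud(n,d)
    m=((H>20)&(H<36)&(S>80)&(V>70)&(np.hypot(W[...,0]-.545,W[...,1]+.331)<.06)&(d>0)&(abs(W[...,2])<.02))
    uv=np.argwhere(m)[:,::-1]
    (cx,cy),ax,_=cv2.fitEllipse(uv.astype(np.float32)); P=onz(n,uv,.004)
    A=np.c_[2*P[:,:2],np.ones(len(P))]; s=np.linalg.lstsq(A,(P[:,:2]**2).sum(1),rcond=None)[0]
    print(n,"ring ell",(cx,cy),onz(n,[(cx,cy)],.004),"circ",s[:2],np.sqrt(s[2]+s[0]**2+s[1]**2))
    # mat
    bm=((V<45)&(np.max(np.abs(W[...,:2]-[.545,-.331]),-1)<.1)&(d>0)&(abs(W[...,2])<.02)).astype(np.uint8)
    nn,l,st,c=cv2.connectedComponentsWithStats(bm); i=1+st[1:,4].argmax(); uv=np.argwhere(l==i)[:,::-1]; P=onz(n,uv,.004)
    print(" mat",cv2.minAreaRect((P[:,:2]*1000).astype(np.float32)))
    b=(W[...,2]>.06)&(W[...,2]<.11)&(W[...,0]>.35)&(W[...,0]<.52)&(np.abs(W[...,1]+.28)<.1)
    print(" beaker",b.sum(),cv2.minEnclosingCircle((W[b][:,:2]*1000).astype(np.float32)))
E
python3 f.py
```

```text
top red 323 rho 0.046 th 2.387 h [0.0479 0.0776 0.0851] cyu -0.0322 0.0305
top blue 92 rho 0.0989 th 2.334 h [0.0165 0.0215 0.0325] cyu -0.0674 0.0717
top pin 71 rho 0.1207 th 2.32 h [0.0311 0.0526 0.0639] cyu -0.0817 0.0887
 bar top 148 ((-30.884157180786133, 32.77294158935547), (14.82118034362793, 63.069637298583984), 82.12625885009766)
scene red 304 rho 0.0458 th 2.47 h [0.0506 0.0671 0.0818] cyu -0.0345 0.0282
scene blue 169 rho 0.0736 th 2.413 h [0.0118 0.0182 0.027 ] cyu -0.0545 0.0484
scene pin 62 rho 0.1218 th 2.342 h [0.031  0.0463 0.0607] cyu -0.0844 0.0877
 bar top 48 ((-33.119144439697266, 31.346881866455078), (14.859464645385742, 61.73714828491211), 80.9218978881836)
[[ 0.41820399 -0.26808763  0.095     ]]
top ring ell (404.32891845703125, 259.32769775390625) [[ 0.54372094 -0.33142517  0.004     ]] circ [ 0.54378171 -0.33144272] 0.03839609168995095
 mat ((543.5128173828125, -330.6459655761719), (129.6144561767578, 127.26455688476562), 76.36952209472656)
 beaker 243 ((415.3539733886719, -269.9868469238281), 38.04487228393555)
scene ring ell (241.87875366210938, 329.5594482421875) [[ 0.54475294 -0.33150757  0.004     ]] circ [ 0.54421576 -0.3309479 ] 0.03844423442383461
 mat ((545.4830322265625, -332.1343078613281), (127.65913391113281, 126.94388580322266), 76.59151458740234)
 beaker 472 ((416.6048278808594, -270.3480529785156), 40.307716369628906)
```

```bash
cat > g.py <<'E'
from h import *
s=readout.sense(); R=Ro.from_euler("xyz",s["ee_rot"]).as_matrix(); print(R.round(3), s["q"].round(3), s["ee_pos"].round(4))
q=s["q"]
M=(Ro.from_euler("z",q[0])*Ro.from_euler("y",q[1]+q[2])*Ro.from_euler("z",q[3])*Ro.from_euler("y",q[4])*Ro.from_euler("z",q[5])).as_matrix()
print((M.T@R).round(3))
E
python3 g.py
```

```text
[[-0.    -0.933  0.36 ]
 [-0.001  0.36   0.933]
 [-1.     0.    -0.001]] [ 1.17   0.379  1.735 -0.     1.028 -0.033] [0.2516 0.6529 0.2244]
[[-0.  0. -1.]
 [ 0.  1.  0.]
 [ 1. -0. -0.]]
```

```bash
cat >> h.py <<'E'
def cur():
    s=readout.sense(); return s, np.array(s["ee_pos"]), Ro.from_euler("xyz",s["ee_rot"])
def frame(x,z):
    x=x/np.linalg.norm(x); z=z-x*(z@x); z/=np.linalg.norm(z); return Ro.from_matrix(np.stack([x,np.cross(z,x),z],1))
def plan(p0,R0,p1,R1,fing,step=.055,ang=np.radians(10),n=None,sub=None):
    w=(R0.inv()*R1).as_rotvec()
    n=n or max(1,int(np.ceil(max(np.linalg.norm(p1-p0)/step,np.linalg.norm(w)/ang))))
    rows=[]
    for i in range(n):
        Ri=R0*Ro.from_rotvec(w*i/n); d=Ri.inv().apply((p1-p0)/n)/.5; rows.append([*d.round(3),*(w/n/(np.pi/2)).round(3),fing])
    return rows
def show(rows):
    for i in range(0,len(rows),10): print("["+",".join("["+",".join(f"{v:.3f}".rstrip("0").rstrip(".").replace("-0","-0") if v else "0" for v in r_)+"]" for r_ in rows[i:i+10])+"]")
def err(p1,R1):
    s,p,R=cur(); e=R.inv()*R1; print("t",round(s["time"],2),"dp world mm",((p1-p)*1e3).round(1),"tool",(R.inv().apply(p1-p)*1e3).round(1),"rot deg (tool)",np.degrees(e.as_rotvec()).round(2),"F",s["wrist_force"].round(2),"T",s["wrist_torque"].round(3),"gap",round(s["finger_gap"],4),"q",s["q"].round(3))
    print("path row:"); 
th0=2.34
def hopframe(th=th0):
    al=(th+np.pi)/2-np.pi/2; j=-(np.cos(al)*Y+np.sin(al)*u); return frame(-a,j)
E
cat > p1.py <<'E'
from h import *
s,p,R=cur(); Rh=hopframe(); print(Rh.as_matrix().round(3))
pm=p+[0,-.03,.18]; rows=plan(p,R,pm,R,-1)
pre=mouth+a*(.041+.12-.008); print(pre)
rows+=plan(pm,R,pre,Rh,-1); show(rows); print(len(rows))
E
python3 p1.py
```

```text
[[ 0.498  0.428  0.754]
 [-0.05   0.882 -0.468]
 [-0.866  0.195  0.46 ]]
[0.57288218 0.00943726 0.34050189]
[[-0.09,-0.005,-0.014,0,0,0,-1],[-0.09,-0.005,-0.014,0,0,0,-1],[-0.09,-0.005,-0.014,0,0,0,-1],[-0.09,-0.005,-0.014,0,0,0,-1],[0.01,-0.08,-0.07,0.081,-0.026,-0.013,-1],[0.009,-0.088,-0.06,0.081,-0.026,-0.013,-1],[0.008,-0.095,-0.049,0.081,-0.026,-0.013,-1],[0.009,-0.1,-0.036,0.081,-0.026,-0.013,-1],[0.009,-0.104,-0.024,0.081,-0.026,-0.013,-1],[0.011,-0.106,-0.011,0.081,-0.026,-0.013,-1]]
[[0.013,-0.106,0.002,0.081,-0.026,-0.013,-1],[0.015,-0.105,0.015,0.081,-0.026,-0.013,-1],[0.018,-0.102,0.028,0.081,-0.026,-0.013,-1],[0.021,-0.097,0.04,0.081,-0.026,-0.013,-1],[0.025,-0.091,0.051,0.081,-0.026,-0.013,-1],[0.029,-0.083,0.061,0.081,-0.026,-0.013,-1],[0.033,-0.074,0.07,0.081,-0.026,-0.013,-1]]
17
```

Emit:
jog_arm --pt "-0.09 -0.005 -0.014 0 0 0 -1" --pt "-0.09 -0.005 -0.014 0 0 0 -1" --pt "-0.09 -0.005 -0.014 0 0 0 -1" --pt "-0.09 -0.005 -0.014 0 0 0 -1" --pt "0.01 -0.08 -0.07 0.081 -0.026 -0.013 -1" --pt "0.009 -0.088 -0.06 0.081 -0.026 -0.013 -1" --pt "0.008 -0.095 -0.049 0.081 -0.026 -0.013 -1" --pt "0.009 -0.1 -0.036 0.081 -0.026 -0.013 -1"

```text
time: 1.1
ee_pos: [0.35, 0.4296, 0.388]
ee_rot: [-0.22, 1.388, 0.461]
wrist_force: [1.3, 0.1, 1.1]
finger_gap: 0.0907
```

```bash
cat > p2.py <<'E'
from h import *
s,p,R=cur(); Rh=hopframe(); pre=mouth+a*(.041+.12-.008); err(pre,Rh)
q=s["q"];M=(Ro.from_euler("z",q[0])*Ro.from_euler("y",q[1]+q[2])*Ro.from_euler("z",q[3])*Ro.from_euler("y",q[4])*Ro.from_euler("z",q[5])).as_matrix()
print((M.T@R.as_matrix()).round(3))
show(plan(p,R,pre,Rh,-1))
E
python3 p2.py
```

```text
t 1.1 dp world mm [ 222.9 -420.2  -47.5] tool [  49.  -464.8 -100.3] rot deg (tool) [ 65.45 -20.86  -9.83] F [1.28 0.08 1.11] T [-0.028  0.074 -0.03 ] gap 0.0907 q [ 0.879 -0.092  1.975 -0.083  1.093  0.23 ]
path row:
[[-0.  0. -1.]
 [ 0.  1.  0.]
 [ 1. -0. -0.]]
[[0.011,-0.103,-0.022,0.081,-0.026,-0.012,-1],[0.012,-0.105,-0.01,0.081,-0.026,-0.012,-1],[0.014,-0.105,0.003,0.081,-0.026,-0.012,-1],[0.016,-0.104,0.016,0.081,-0.026,-0.012,-1],[0.019,-0.101,0.028,0.081,-0.026,-0.012,-1],[0.023,-0.096,0.04,0.081,-0.026,-0.012,-1],[0.026,-0.09,0.051,0.081,-0.026,-0.012,-1],[0.03,-0.082,0.06,0.081,-0.026,-0.012,-1],[0.034,-0.073,0.069,0.081,-0.026,-0.012,-1]]
```

Emit:
jog_arm --pt "0.011 -0.103 -0.022 0.081 -0.026 -0.012 -1" --pt "0.012 -0.105 -0.01 0.081 -0.026 -0.012 -1" --pt "0.014 -0.105 0.003 0.081 -0.026 -0.012 -1" --pt "0.016 -0.104 0.016 0.081 -0.026 -0.012 -1" --pt "0.019 -0.101 0.028 0.081 -0.026 -0.012 -1" --pt "0.023 -0.096 0.04 0.081 -0.026 -0.012 -1" --pt "0.026 -0.09 0.051 0.081 -0.026 -0.012 -1" --pt "0.03 -0.082 0.06 0.081 -0.026 -0.012 -1"

```text
time: 2.1
ee_pos: [0.5448, 0.039, 0.3436]
ee_rot: [0.356, 1.066, -0.048]
wrist_force: [1.0, -0.0, -0.4]
finger_gap: 0.0914
```

```bash
python3 p2.py
```

```text
t 2.1 dp world mm [ 28.1 -29.6  -3.1] tool [ 17.  -17.9  32.6] rot deg (tool) [ 5.18 -1.52 -0.98] F [ 1.03 -0.02 -0.4 ] T [0.038 0.299 0.018] gap 0.0914 q [ 0.051 -0.201  2.201 -0.08   0.641  0.507]
path row:
[[ 0.  0. -1.]
 [ 0.  1.  0.]
 [ 1. -0.  0.]]
[[0.034,-0.036,0.065,0.058,-0.017,-0.011,-1]]
```

Emit:
jog_arm --pt "0.034 -0.036 0.065 0.058 -0.017 -0.011 -1" --pt "0 0 0 0 0 0 -1"

```text
time: 2.35
ee_pos: [0.5734, 0.0055, 0.3393]
ee_rot: [0.403, 1.048, -0.107]
wrist_force: [-0.3, 1.3, 0.2]
finger_gap: 0.0915
```

```bash
python3 p2.py
cat > snap.py <<'E'
from h import *
import sys
tag=sys.argv[1]; bx=dict(top=(220,130,160,160),scene=(250,130,200,220))
ims=[]
for n in("top","scene"):
    p,d=cams.read_camera(n); np.savez(f"{n}{tag}.npz",p=p,d=d)
    x0,y0,w,h=bx[n] if len(sys.argv)<6 else bx[n]
    if len(sys.argv)>2: 
        X0=eval(sys.argv[2])[n]; x0,y0,w,h=X0
    ims.append(cv2.resize(p[y0:y0+h,x0:x0+w,::-1],(400,int(400*h/w)),interpolation=cv2.INTER_CUBIC))
H=max(i.shape[0] for i in ims); ims=[cv2.copyMakeBorder(i,0,H-i.shape[0],0,0,cv2.BORDER_CONSTANT) for i in ims]
cv2.imwrite(f"pics/{tag}.png",np.hstack(ims))
E
python3 snap.py pre
```

```text
t 2.35 dp world mm [-0.5  4.   1.2] tool [-1.6  3.5 -1.7] rot deg (tool) [-0.49  0.06  0.2 ] F [-0.34  1.31  0.17] T [-0.051  0.427  0.018] gap 0.0915 q [-0.009 -0.146  2.168 -0.087  0.601  0.56 ]
path row:
[[-0.  0. -1.]
 [ 0.  1.  0.]
 [ 1. -0. -0.]]
[[-0.003,0.007,-0.003,-0.005,0.001,0.002,-1]]
```

View pics/pre.png

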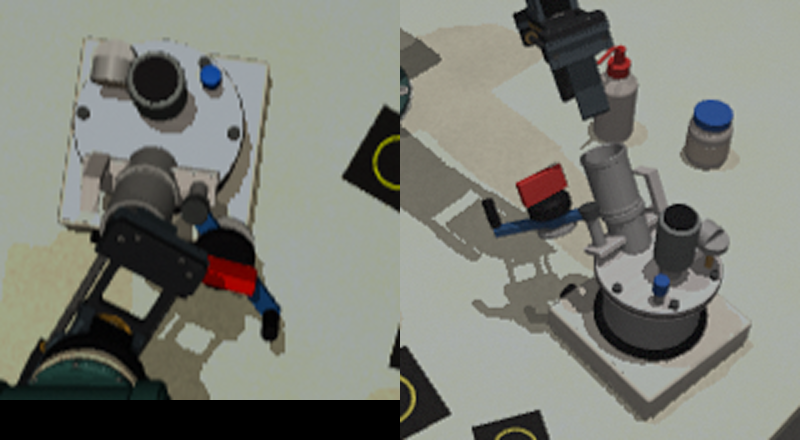

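Emit:
jog_arm --pt "-0.003 0.007 -0.003 -0.005 0.001 0.002 -1" --pt "0.06 0 0 0 0 0 -1" --pt "0.06 0 0 0 0 0 -1"

```text
time: 2.82
ee_pos: [0.602, 0.0113, 0.2911]
ee_rot: [0.4, 1.043, -0.091]
wrist_force: [0.2, -0.0, 0.3]
finger_gap: 0.0915
```

```bash
cat > p3.py <<'E'
from h import *
Rh=hopframe(); g=mouth+a*(.041-.008); err(g,Rh); s,p,R=cur(); show(plan(p,R,g,Rh,-1,step=.03))
E
python3 p3.py
```

```text
t 2.83 dp world mm [ 30.6  -7.9 -54.6] tool [62.8 -4.9  1.5] rot deg (tool) [ 0.47  0.11 -0.33] F [ 0.16 -0.02  0.26] T [-0.102  0.437  0.048] gap 0.0915 q [-0.    -0.032  2.161 -0.097  0.489  0.564]
path row:
[[0.042,-0.003,0.001,0.002,0,-0.001,-1],[0.042,-0.003,0.001,0.002,0,-0.001,-1],[0.042,-0.003,0.001,0.002,0,-0.001,-1]]
```

Emit:
jog_arm --pt "0.042 -0.004 0.001 0.002 0 -0.001 -1" --pt "0.042 -0.003 0.001 0.002 0 -0.001 -1" --pt "0.042 -0.002 0.001 0.002 0 -0.001 -1" --pt "0 0 0 0 0 0 -1"

```text
time: 3.32
ee_pos: [0.6323, 0.0084, 0.2345]
ee_rot: [0.401, 1.047, -0.092]
wrist_force: [-0.3, 0.2, -0.0]
finger_gap: 0.0914
```

```bash
python3 p3.py; python3 snap.py gr
```

```text
t 3.33 dp world mm [ 0.3 -5.   2.1] tool [-1.4 -3.9  3.5] rot deg (tool) [ 0.38 -0.05 -0.23] F [-0.26  0.18 -0.03] T [-0.029  0.476  0.007] gap 0.0914 q [-0.006  0.103  2.139 -0.117  0.379  0.584]
path row:
[[-0.003,-0.008,0.007,0.004,-0.001,-0.003,-1]]
```

View pics/gr.png

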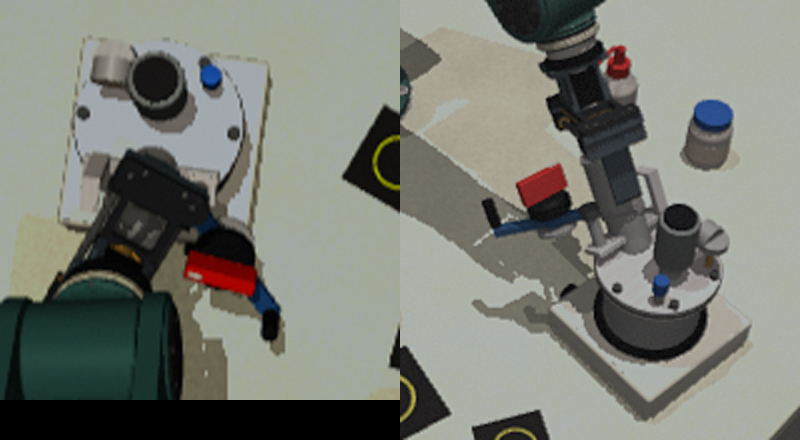

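Emit:
jog_arm --pt "-0.003 -0.008 0.007 0.004 0 -0.003 -1" --pt "0 0 0 0 0 0 0" --pt "0 0 0 0 0 0 0.4" --pt "0 0 0 0 0 0 0.4" --pt "0 0 0 0 0 0 0.6" --squeeze 20

```text
time: 4.05
ee_pos: [0.6326, 0.0033, 0.241]
ee_rot: [0.401, 1.043, -0.1]
wrist_force: [-0.6, 0.0, -1.2]
finger_gap: 0.0586
```

```bash
python3 p3.py
```

```text
t 4.05 dp world mm [-0.   0.2 -4.5] tool [ 3.8 -0.7 -2.2] rot deg (tool) [ 0.    0.2  -0.08] F [-0.64  0.04 -1.16] T [0.007 0.629 0.066] gap 0.0586 q [-0.014  0.093  2.137 -0.115  0.388  0.581]
path row:
[[0.008,-0.001,-0.004,0,0.002,-0.001,-1]]
```

Emit:
jog_arm --pt "-0.02 0 0 0 0 0 0.6" --pt "-0.03 0 0 0 0 0 0.6" --pt "-0.04 0 0 0 0 0 0.6" --pt "-0.05 0 0 0 0 0 0.6" --pt "-0.05 0 0 0 0 0 0.6" --pt "0 0 0 0 0 0 0.6"

```text
time: 4.8
ee_pos: [0.5814, 0.0084, 0.3285]
ee_rot: [0.401, 1.043, -0.099]
wrist_force: [0.9, -0.2, -2.0]
finger_gap: 0.0588
```

```bash
python3 p3.py; python3 snap.py lift
```

```text
t 4.8 dp world mm [ 51.2  -5.  -92. ] tool [105.3  -0.6  -1.8] rot deg (tool) [ 0.01  0.21 -0.1 ] F [ 0.95 -0.18 -1.98] T [-0.037  0.605 -0.005] gap 0.0588 q [-0.004 -0.119  2.166 -0.089  0.57   0.558]
path row:
[[0.053,0,-0.001,0,0.001,0,-1],[0.053,0,-0.001,0,0.001,0,-1],[0.053,0,-0.001,0,0.001,0,-1],[0.053,0,-0.001,0,0.001,0,-1]]
```

View pics/lift.png

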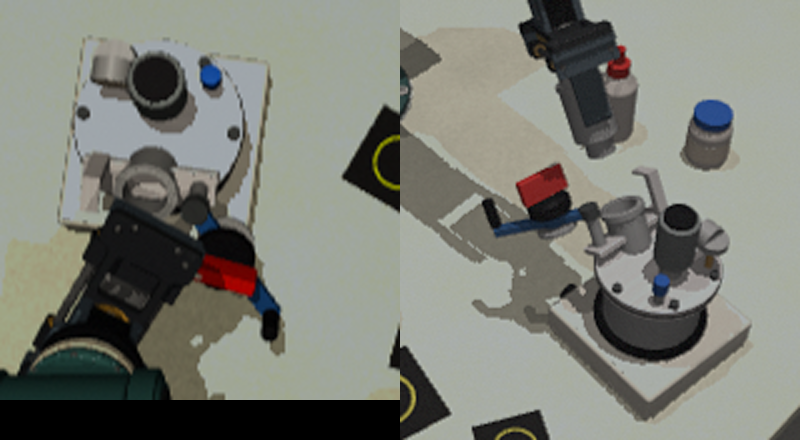

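```bash
cat > p4.py <<'E'
from h import *
import sys
s,p,R=cur(); zt=hopframe().as_matrix()[:,2]
ring=np.array([.5442,-.3312,.004])
# min rotation -a -> -Z
ax=np.cross(-a,-Z); Rv=Ro.from_rotvec(ax/np.linalg.norm(ax)*np.pi/6)*hopframe()
off=.061
tgt=ring+[0,0,off+float(sys.argv[1])]
if len(sys.argv)>2:
    pm=p+[-.02,-.06,.08]; Rm=R*Ro.from_rotvec((R.inv()*Rv).as_rotvec()*.3)
    rows=plan(p,R,pm,Rm,.6,step=.05,ang=.15)+plan(pm,Rm,tgt,Rv,.6,step=.05,ang=.15); show(rows)
else:
    err(tgt,Rv); show(plan(p,R,tgt,Rv,.6,step=.02))
E
python3 p4.py .08 w
```

```text
[[-0.051,-0.031,0.033,0,0.031,-0.013,0.6],[-0.052,-0.032,0.031,0,0.031,-0.013,0.6],[-0.052,-0.033,0.028,0,0.031,-0.013,0.6],[0.062,-0.073,0.008,0,0.027,-0.011,0.6],[0.063,-0.071,0.011,0,0.027,-0.011,0.6],[0.064,-0.07,0.013,0,0.027,-0.011,0.6],[0.064,-0.069,0.016,0,0.027,-0.011,0.6],[0.065,-0.068,0.019,0,0.027,-0.011,0.6],[0.065,-0.067,0.022,0,0.027,-0.011,0.6],[0.065,-0.066,0.024,0,0.027,-0.011,0.6]]
[[0.065,-0.065,0.027,0,0.027,-0.011,0.6]]
```

Emit:
jog_arm --pt "-0.051 -0.031 0.033 0 0.031 -0.013 0.6" --pt "-0.052 -0.032 0.031 0 0.031 -0.013 0.6" --pt "-0.052 -0.033 0.028 0 0.031 -0.013 0.6" --pt "0.03 -0.08 0.008 0 0.027 -0.011 0.6" --pt "0.05 -0.08 0.011 0 0.027 -0.011 0.6" --pt "0.06 -0.07 0.013 0 0.027 -0.011 0.6" --pt "0.064 -0.069 0.016 0 0.027 -0.011 0.6" --pt "0.065 -0.068 0.019 0 0.027 -0.011 0.6"

```text
time: 5.9
ee_pos: [0.5368, -0.2388, 0.2562]
ee_rot: [0.437, 1.451, -0.059]
wrist_force: [0.4, -0.6, -1.5]
finger_gap: 0.0585
```

```bash
python3 p4.py .06
```

```text
t 5.9 dp world mm [   7.4  -92.4 -131.2] tool [131.8 -84.4  36.2] rot deg (tool) [ 0.24  6.23 -2.93] F [ 0.36 -0.57 -1.52] T [-0.103  0.22   0.063] gap 0.0585 q [-0.48   0.121  2.004  0.062  0.908 -0.019]
path row:
[[0.029,-0.019,0.008,0,0.008,-0.004,0.6],[0.029,-0.019,0.008,0,0.008,-0.004,0.6],[0.029,-0.018,0.009,0,0.008,-0.004,0.6],[0.029,-0.018,0.009,0,0.008,-0.004,0.6],[0.029,-0.018,0.009,0,0.008,-0.004,0.6],[0.029,-0.018,0.01,0,0.008,-0.004,0.6],[0.029,-0.018,0.01,0,0.008,-0.004,0.6],[0.029,-0.018,0.011,0,0.008,-0.004,0.6],[0.029,-0.017,0.011,0,0.008,-0.004,0.6]]
```

Emit:
jog_arm --pt "0.058 -0.038 0.016 0 0.016 -0.008 0.6" --pt "0.058 -0.036 0.018 0 0.016 -0.008 0.6" --pt "0.058 -0.036 0.018 0 0.016 -0.008 0.6" --pt "0.05 -0.036 0.02 0 0.016 -0.008 0.6" --pt "0.02 -0.017 0.011 0 0.008 -0.004 0.6" --pt "0 0 0 0 0 0 0.6"

```text
time: 6.65
ee_pos: [0.5402, -0.335, 0.1202]
ee_rot: [-2.798, 1.55, 2.986]
wrist_force: [-1.0, 0.4, -1.7]
finger_gap: 0.0584
```

```bash
python3 p4.py .02; python3 snap.py pp "dict(top=(340,200,120,120),scene=(180,220,140,160))"
```

```text
t 6.65 dp world mm [  4.    3.8 -35.2] tool [35.1  5.5  2.4] rot deg (tool) [ 0.05 -1.12  0.4 ] F [-1.03  0.39 -1.75] T [-0.093  0.087  0.03 ] gap 0.0584 q [-0.588  0.424  1.897 -0.012  0.839 -0.08 ]
path row:
[[0.035,0.005,0.002,0,-0.006,0.002,0.6],[0.035,0.005,0.002,0,-0.006,0.002,0.6]]
```

View pics/pp.png

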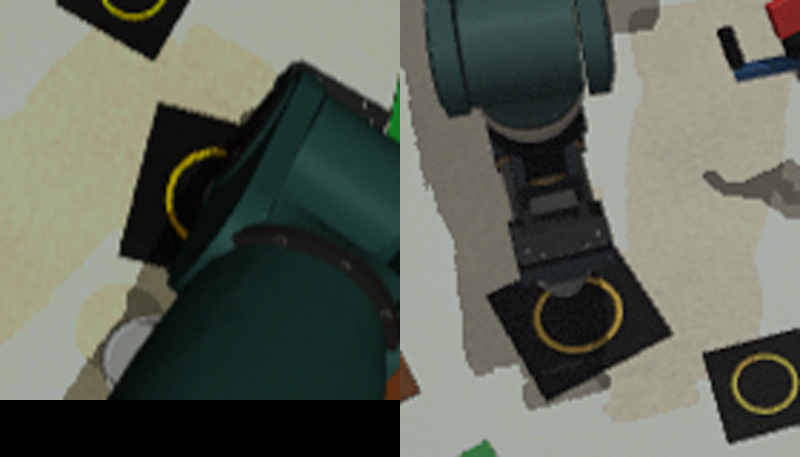

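Emit:
jog_arm --pt "0.035 0.006 0.003 0 -0.006 0.002 0.6" --pt "0.033 0.005 0.002 0 -0.006 0.002 0.6" --pt "0.01 0 0 0 0 0 0.6"

```text
time: 7.12
ee_pos: [0.5468, -0.3301, 0.0858]
ee_rot: [-0.065, 1.563, -0.563]
wrist_force: [-0.3, 1.0, -2.5]
finger_gap: 0.0586
```

```bash
python3 p4.py .002; python3 snap.py pp2 "dict(top=(340,200,120,120),scene=(180,220,140,160))"
cat > hop.py <<'E'
from h import *
import sys
z=np.load("scene%s.npz"%sys.argv[1]); W=cloud("scene",z["d"]); p=z["p"]
hsv=cv2.cvtColor(p,cv2.COLOR_RGB2HSV).astype(int)
for lo,hi in((.0,.01),(.01,.02),(.02,.028),(.03,.04),(.04,.05),(.05,.06)):
    m=(z["d"]>0)&(W[...,2]>lo)&(W[...,2]<hi)&(np.hypot(W[...,0]-.544,W[...,1]+.331)<.034)&(hsv[...,1]<60)&(hsv[...,2]>40)
    q=W[m][:,:2]
    if len(q)>3: print(lo,len(q),q.mean(0).round(4), "x",np.ptp(q[:,0]).round(3),"y",np.ptp(q[:,1]).round(3))
E
python3 hop.py pp2
```

```text
t 7.12 dp world mm [ -2.6  -1.1 -18.8] tool [18.7 -2.2 -1.9] rot deg (tool) [0.15 0.45 0.03] F [-0.26  0.99 -2.55] T [-0.083  0.137 -0.013] gap 0.0586 q [-0.58   0.47   1.91   0.     0.754 -0.082]
path row:
[[0.037,-0.004,-0.004,0.002,0.005,0,0.6]]
0.02 8 [ 0.5576 -0.3424] x 0.014 y 0.015
0.04 11 [ 0.5643 -0.3466] x 0.029 y 0.033
0.05 31 [ 0.5695 -0.3439] x 0.025 y 0.038
```

View pics/pp2.png

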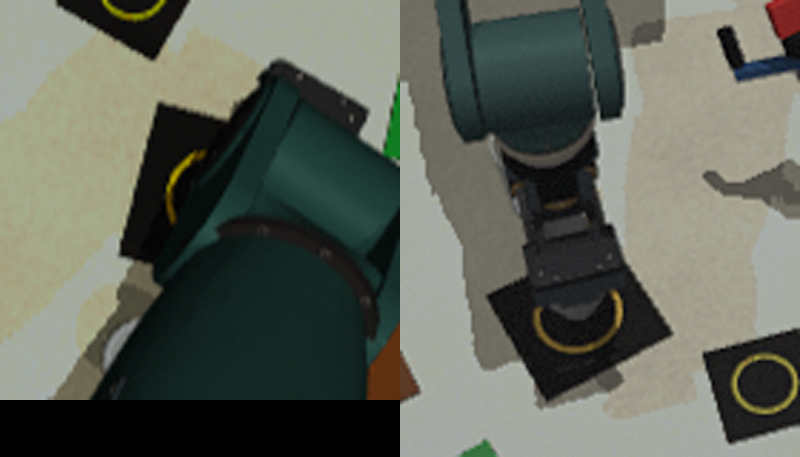

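Emit:
jog_arm --pt "0.026 -0.004 -0.004 0.002 0.005 0 0.6" --pt "0.004 0 0 0 0 0 0.6" --pt "0 0 0 0 0 0 0.6"

```text
time: 7.6
ee_pos: [0.5447, -0.3317, 0.0715]
ee_rot: [-0.627, 1.569, -1.129]
wrist_force: [1.2, -0.1, -2.1]
finger_gap: 0.0585
```

```bash
python3 p4.py 0
```

```text
t 7.6 dp world mm [-0.5  0.5 -6.5] tool [ 6.5  0.2 -0.7] rot deg (tool) [-0.05  0.07  0.05] F [ 1.18 -0.09 -2.13] T [-0.084  0.123  0.024] gap 0.0585 q [-5.830e-01  4.930e-01  1.909e+00 -1.000e-03  7.380e-01 -8.100e-02]
path row:
[[0.013,0,-0.001,-0.001,0.001,0.001,0.6]]
```

Now ease it down in 1–2 mm steps while watching the force.

Emit:
jog_arm --pt "0.004 0 0 0 0 0 0.6" --pt "0.004 0 0 0 0 0 0.6" --pt "0 0 0 0 0 0 0.6"

```text
time: 7.98
ee_pos: [0.5449, -0.3319, 0.0675]
ee_rot: [-0.501, 1.569, -1.002]
wrist_force: [1.0, -1.2, -2.1]
finger_gap: 0.0585
```

Emit:
jog_arm --pt "0.003 0 0 0 0 0 0.6" --pt "0 0 0 0 0 0 0.6"

```text
time: 8.22
ee_pos: [0.545, -0.3319, 0.0661]
ee_rot: [-0.461, 1.569, -0.963]
wrist_force: [0.7, -0.3, -2.5]
finger_gap: 0.0585
```

Emit:
jog_arm --pt "0.002 0 0 0 0 0 0.6" --pt "0 0 0 0 0 0 0.6"

```text
time: 8.48
ee_pos: [0.5452, -0.3323, 0.066]
ee_rot: [-0.474, 1.568, -0.975]
wrist_force: [0.0, -0.3, -2.0]
finger_gap: 0.0585
```

Emit:
jog_arm --pt "0.002 0 0 0 0 0 0.6" --pt "0 0 0 0 0 0 0.6"

```text
time: 8.72
ee_pos: [0.5454, -0.3326, 0.066]
ee_rot: [-0.505, 1.568, -1.007]
wrist_force: [-0.2, -0.0, -1.4]
finger_gap: 0.0584
```

Emit:
jog_arm --pt "0.002 0 0 0 0 0 0.6" --pt "0 0 0 0 0 0 0.6"

```text
time: 8.98
ee_pos: [0.5456, -0.3328, 0.0659]
ee_rot: [-0.562, 1.568, -1.063]
wrist_force: [-0.7, 1.0, -1.2]
finger_gap: 0.0582
```

Emit:
jog_arm --pt "0 0 0 0 0 0 0.2" --pt "0 0 0 0 0 0 -0.2" --pt "0 0 0 0 0 0 -0.6" --pt "0 0 0 0 0 0 -1" --pt "0 0 0 0 0 0 -1" --pt "0 0 0 0 0 0 -1"

```text
time: 9.72
ee_pos: [0.5458, -0.3329, 0.0656]
ee_rot: [-0.472, 1.567, -0.973]
wrist_force: [-0.2, 0.4, 0.0]
finger_gap: 0.0907
```

```bash
python3 p4.py 0;python3 snap.py rel "dict(top=(340,200,120,120),scene=(180,220,140,160))"; python3 hop.py rel
```

```text
t 9.72 dp world mm [-1.6  1.7 -0.6] tool [ 0.6  0.7 -2.3] rot deg (tool) [-0.04  0.17  0.09] F [-0.25  0.41  0.05] T [-0.132  0.042  0.022] gap 0.0907 q [-0.584  0.503  1.907 -0.002  0.728 -0.081]
path row:
[[0.001,0.001,-0.005,0,0.002,0.001,0.6]]
0.03 6 [ 0.5551 -0.3606] x 0.009 y 0.003
0.05 14 [ 0.523  -0.3214] x 0.009 y 0.021
```

View pics/rel.png

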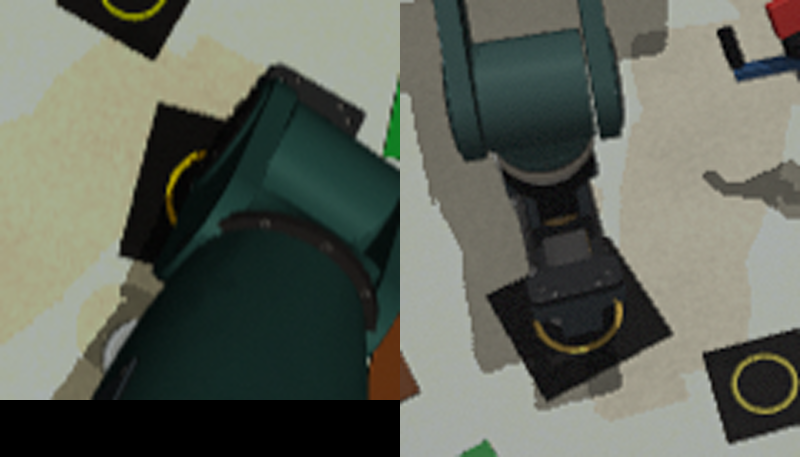

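Emit:
jog_arm --pt "-0.04 0 0 0 0 0 -1" --pt "-0.06 0 0 0 0 0 -1" --pt "-0.08 0 0 0 0 0 -1" --pt "-0.1 0 0 0 0 0 -1" --pt "-0.1 0 0 0 0 0 -1" --pt "-0.1 0 0 0 0 0 -1"

```text
time: 10.58
ee_pos: [0.5439, -0.3312, 0.3165]
ee_rot: [-1.151, 1.569, -1.653]
wrist_force: [1.2, -0.3, 0.3]
finger_gap: 0.0911
```

```bash
python3 p4.py 0;python3 snap.py up "dict(top=(340,200,120,120),scene=(180,220,140,160))"; python3 hop.py up
```

```text
t 10.57 dp world mm [   0.3    0.  -251.5] tool [2.515e+02 5.000e-01 1.000e-01] rot deg (tool) [-0.04  0.03  0.07] F [ 1.24 -0.26  0.31] T [-0.076  0.118 -0.026] gap 0.0911 q [-5.830e-01  1.870e-01  1.806e+00 -1.000e-03  1.148e+00 -8.100e-02]
path row:
[[0.039,0,0,0,0,0,0.6],[0.039,0,0,0,0,0,0.6],[0.039,0,0,0,0,0,0.6],[0.039,0,0,0,0,0,0.6],[0.039,0,0,0,0,0,0.6],[0.039,0,0,0,0,0,0.6],[0.039,0,0,0,0,0,0.6],[0.039,0,0,0,0,0,0.6],[0.039,0,0,0,0,0,0.6],[0.039,0,0,0,0,0,0.6]]
[[0.039,0,0,0,0,0,0.6],[0.039,0,0,0,0,0,0.6],[0.039,0,0,0,0,0,0.6]]
0.0 6 [ 0.5577 -0.3433] x 0.016 y 0.019
0.01 5 [ 0.5611 -0.3438] x 0.01 y 0.012
0.03 46 [ 0.5637 -0.3447] x 0.048 y 0.045
0.04 73 [ 0.5494 -0.3344] x 0.052 y 0.051
0.05 96 [ 0.5457 -0.3343] x 0.056 y 0.055
```

View pics/up.png

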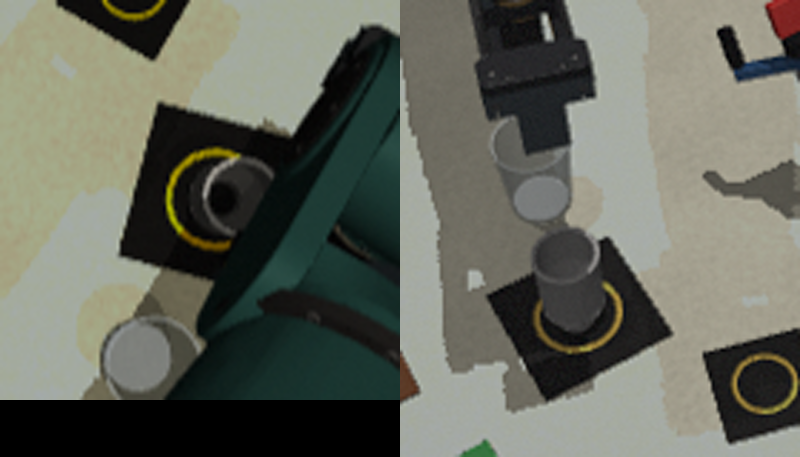

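```bash
cat > kin.py <<'E'
from h import *
from scipy.optimize import least_squares
D=[([1.16971,.379353,1.734715,0,1.02846,-.03331],[.25156,.65288,.22436]),
([0.879,-0.092,1.975,-0.083,1.093,0.23],[.35,.4296,.388]),
([0.051,-0.201,2.201,-0.08,0.641,0.507],[.5448,.039,.3436]),
([-0.009,-0.146,2.168,-0.087,0.601,0.56],[.5734,.0055,.3393]),
([0,-0.032,2.161,-0.097,0.489,0.564],[.602,.0113,.2911]),
([-0.006,0.103,2.139,-0.117,0.379,0.584],[.6323,.0084,.2345]),
([-0.48,0.121,2.004,0.062,0.908,-0.019],[.5368,-.2388,.2562]),
([-0.588,0.424,1.897,-0.012,0.839,-0.08],[.5402,-.335,.1202]),
([-.583,.187,1.806,-.001,1.148,-.081],[.5439,-.3312,.3165])]
E_=Ro.from_euler
T=Ro.from_matrix([[0,0,-1],[0,1,0],[1,0,0]])
def rot(q): return E_("z",q[0])*E_("y",q[1]+q[2])*E_("z",q[3])*E_("y",q[4])*E_("z",q[5])*T
def fk(q,k):
    h,e,L1,L2,o,lat,d,f=k
    A=E_("z",q[0]); B=A*E_("y",q[1]); C=A*E_("y",q[1]+q[2])
    return A.apply([e,lat,h])+B.apply([f,0,L1])+C.apply([o,0,L2])+rot(q).apply([d,0,0])
fun=lambda k:np.concatenate([fk(q,k)-p for q,p in D])*1e3
s=least_squares(fun,[.2,0,.6,.5,0,.02,.2,0]); K=s.x
def ik(p,R,q0):
    f=lambda q:np.r_[(fk(q,K)-p)*10,(rot(q).inv()*R).as_rotvec()]
    r_=least_squares(f,q0); return r_.x, np.abs(r_.fun).max()
if __name__=="__main__":
    print(K.round(4),np.abs(s.fun).max())
    q=readout.sense()["q"]
    def rep(nm,H,rho,th,ang,q):
        z=np.cos(ang)*Y+np.sin(ang)*u; Rr=frame(-a,z); p=piv+rho*bdir(th)+(H-.008)*a
        x,e=ik(p,Rr,q); print(nm,x.round(3),e.round(5)); return x
    for th in np.linspace(2.34,0,6): q=rep("pin%.2f"%th,.053,.126,th,np.radians(304+66*th/2.34),q)
    rad=np.radians
    for t in (308,268,228): q=rep("knob%d"%t,.072,.048,0,rad(t),q)
E
python3 kin.py
```

```text
[ 3.181e-01 -7.000e-04  5.500e-01  6.040e-01  4.070e-02  2.330e-02
  2.574e-01  5.000e-04] 0.4198683476449583
pin2.34 [-0.32   0.017  2.309  0.352  0.322 -2.272] 0.0
pin1.87 [-0.208 -0.01   2.372  0.208  0.263 -1.81 ] 0.0
pin1.40 [-0.058 -0.009  2.376 -0.084  0.252 -1.167] 0.0
pin0.94 [ 0.07   0.019  2.32  -0.292  0.297 -0.627] 0.0
pin0.47 [ 0.136  0.06   2.223 -0.333  0.365 -0.306] 0.0
pin0.00 [ 0.139  0.103  2.112 -0.287  0.431 -0.123] 0.0
knob308 [-0.011  0.035  2.151 -0.105  0.437 -0.491] 0.0
knob268 [-0.011  0.035  2.151 -0.105  0.437  0.207] 0.0
knob228 [-0.011  0.035  2.151 -0.105  0.437  0.905] 0.0
```

```bash
cat > pin.py <<'E'
from kin import *
TILT=np.radians(15)
def pinpose(th,lead=0.0,Ht=.042,back=0.0):
    """tip on pin axis at angle th (tool centre), jaw tangential"""
    xt=np.sin(TILT)*X-np.cos(TILT)*Z
    zt=np.sin(th)*Y-np.cos(th)*u  # angle th+270
    tip=piv+.126*bdir(th)+Ht*a
    return tip-xt*(.011+back), frame(xt,zt)
if __name__=="__main__":
    q=readout.sense()["q"]
    p0,R0=pinpose(2.34,back=.1); q,e=ik(p0,R0,q); print("pre",q.round(3),e.round(4),p0.round(3))
    for th in np.linspace(2.34,0,8):
        p0,R0=pinpose(th); q,e=ik(p0,R0,q); print(round(th,2),q.round(3),e.round(4),p0.round(3))
E
python3 pin.py; python3 e.py up | grep pin
```

```text
pre [-0.303 -0.118  2.158  0.07   0.846 -2.565] 0.0 [ 0.508 -0.12   0.306]
2.34 [-0.292  0.063  2.181  0.083  0.642 -2.575] 0.0 [ 0.534 -0.123  0.21 ]
2.01 [-0.226  0.04   2.232  0.057  0.61  -2.162] 0.0 [ 0.517 -0.087  0.198]
1.67 [-0.139  0.031  2.255  0.018  0.594 -1.721] 0.0 [ 0.511 -0.045  0.192]
1.34 [-0.046  0.037  2.246 -0.025  0.598 -1.272] 0.0 [ 0.518 -0.004  0.194]
1.0 [ 0.035  0.057  2.205 -0.06   0.62  -0.839] 0.0 [0.536 0.033 0.202]
0.67 [ 0.09   0.087  2.141 -0.08   0.657 -0.438] 0.0 [0.563 0.062 0.216]
0.33 [ 0.116  0.121  2.063 -0.086  0.703 -0.071] 0.0 [0.597 0.078 0.234]
0.0 [ 0.114  0.155  1.98  -0.081  0.751  0.266] 0.0 [0.633 0.082 0.255]
top pin 68 rho 0.1208 th 2.321 h [0.031  0.0552 0.0633] cyu -0.0817 0.0889
scene pin 62 rho 0.1218 th 2.344 h [0.0322 0.0466 0.0603] cyu -0.0845 0.0876
```

```bash
cat > p5.py <<'E'
from pin import *
s,p,R=cur(); p1,R1=pinpose(2.31,back=.1); err(p1,R1); show(plan(p,R,p1,R1,0,ang=np.radians(10.3)))
E
python3 p5.py
```

```text
t 10.68 dp world mm [-40.1 215.3 -16.1] tool [  14.5  169.5 -138.8] rot deg (tool) [-153.23  -12.09  -16.03] F [-0.47 -0.44  0.35] T [-0.089  0.136  0.027] gap 0.0911 q [-5.830e-01  1.830e-01  1.801e+00 -1.000e-03  1.148e+00 -8.100e-02]
path row:
[[0.002,0.021,-0.017,-0.106,-0.008,-0.011,0],[0.001,0.024,-0.014,-0.106,-0.008,-0.011,0],[0.001,0.026,-0.009,-0.106,-0.008,-0.011,0],[0,0.027,-0.005,-0.106,-0.008,-0.011,0],[0,0.027,0,-0.106,-0.008,-0.011,0],[-0.001,0.027,0.004,-0.106,-0.008,-0.011,0],[-0.001,0.026,0.009,-0.106,-0.008,-0.011,0],[-0.002,0.024,0.013,-0.106,-0.008,-0.011,0],[-0.002,0.022,0.017,-0.106,-0.008,-0.011,0],[-0.002,0.019,0.02,-0.106,-0.008,-0.011,0]]
[[-0.002,0.015,0.023,-0.106,-0.008,-0.011,0],[-0.002,0.011,0.025,-0.106,-0.008,-0.011,0],[-0.002,0.007,0.027,-0.106,-0.008,-0.011,0],[-0.001,0.002,0.027,-0.106,-0.008,-0.011,0],[-0.001,-0.003,0.027,-0.106,-0.008,-0.011,0],[-0.001,-0.007,0.027,-0.106,-0.008,-0.011,0]]
```

Emit:
jog_arm --pt "0.002 0.021 -0.017 -0.106 -0.008 -0.011 0" --pt "0.001 0.024 -0.014 -0.106 -0.008 -0.011 0" --pt "0.001 0.026 -0.009 -0.106 -0.008 -0.011 0" --pt "0 0.027 -0.005 -0.106 -0.008 -0.011 0" --pt "0 0.027 0 -0.106 -0.008 -0.011 0" --pt "-0.001 0.027 0.004 -0.106 -0.008 -0.011 0" --pt "-0.001 0.026 0.009 -0.106 -0.008 -0.011 0" --pt "-0.002 0.024 0.013 -0.106 -0.008 -0.011 0" --pt "-0.002 0.022 0.017 -0.106 -0.008 -0.011 0" --pt "-0.002 0.019 0.02 -0.106 -0.008 -0.011 0"

```text
time: 11.92
ee_pos: [0.516, -0.1939, 0.3178]
ee_rot: [-1.811, 1.36, -0.589]
wrist_force: [0.8, -0.8, -0.0]
finger_gap: 0.0457
```

```bash
python3 p5.py
```

```text
t 11.93 dp world mm [-10.   76.5 -12.8] tool [ 1.9 37.  68.8] rot deg (tool) [-54.79  -4.62  -5.75] F [ 0.81 -0.75 -0.04] T [ 0.097  0.137 -0.023] gap 0.0457 q [-0.381 -0.052  2.069 -0.054  0.918 -1.575]
path row:
[[0.001,0.012,0.023,-0.101,-0.009,-0.011,0],[0.001,0.009,0.025,-0.101,-0.009,-0.011,0],[0.001,0.005,0.026,-0.101,-0.009,-0.011,0],[0.001,0,0.026,-0.101,-0.009,-0.011,0],[0.002,-0.004,0.026,-0.101,-0.009,-0.011,0],[0.002,-0.008,0.025,-0.101,-0.009,-0.011,0]]
```

Emit:
jog_arm --pt "0.001 0.012 0.023 -0.101 -0.009 -0.011 0" --pt "0.001 0.009 0.025 -0.101 -0.009 -0.011 0" --pt "0.001 0.005 0.026 -0.101 -0.009 -0.011 0" --pt "0.001 0 0.026 -0.101 -0.009 -0.011 0" --pt "0.002 -0.004 0.026 -0.101 -0.009 -0.011 0" --pt "0.002 -0.008 0.025 -0.101 -0.009 -0.011 0" --pt "0 0 0 0 0 0 0"

```text
time: 12.8
ee_pos: [0.5026, -0.113, 0.3081]
ee_rot: [-2.292, 1.302, -0.069]
wrist_force: [0.0, -0.4, -0.1]
finger_gap: 0.0456
```

```bash
python3 p5.py; python3 snap.py pinpre; python3 e.py pinpre
cat > rim.py <<'E'
from h import *
import sys
from scipy.optimize import least_squares
for n in("top","scene"):
    z=np.load(n+sys.argv[1]+".npz"); W=cloud(n,z["d"])
    m=(z["d"]>0)&(W[...,2]>.096)&(W[...,2]<.112)&(np.hypot(W[...,0]-.544,W[...,1]+.331)<.05)
    q=W[m]; s=least_squares(lambda x:(np.linalg.norm(q[:,:2]-x,axis=1)-.0295)*1e3,[.544,-.331],loss="soft_l1").x
    print(n,m.sum(),"rim centre",s.round(4),"z",np.percentile(q[:,2],[10,50,90]).round(4))
    A=np.c_[q[:,:2]-s,np.ones(len(q))]; print(" tilt",np.linalg.lstsq(A,q[:,2],rcond=None)[0].round(3))
E
python3 rim.py pinpre
```

```text
t 12.8 dp world mm [ 3.5 -4.4 -3.1] tool [ 3.9  0.6 -5. ] rot deg (tool) [1.64 0.08 0.61] F [ 0.02 -0.36 -0.14] T [ 0.075  0.239 -0.042] gap 0.0456 q [-0.296 -0.136  2.171  0.08   0.846 -2.564]
path row:
[[0.008,0.001,-0.01,0.018,0.001,0.007,0]]
top red 321 rho 0.0456 th 2.385 h [0.049  0.0762 0.0849] cyu -0.0323 0.0303
top blue 90 rho 0.098 th 2.328 h [0.0168 0.021  0.0294] cyu -0.0666 0.0714
top pin 44 rho 0.1185 th 2.316 h [0.031  0.0462 0.0652] cyu -0.0799 0.0874
 bar top 142 ((-31.034564971923828, 32.25066375732422), (15.94274616241455, 63.56100845336914), 76.4356460571289)
scene red 313 rho 0.0449 th 2.452 h [0.0505 0.0672 0.0817] cyu -0.0339 0.0279
scene blue 168 rho 0.073 th 2.403 h [0.0119 0.0178 0.0279] cyu -0.054 0.0482
scene pin 62 rho 0.1216 th 2.344 h [0.0312 0.0466 0.0603] cyu -0.0845 0.0874
 bar top 48 ((-32.82278823852539, 32.09404754638672), (13.831131935119629, 59.0682258605957), 78.23880004882812)
top 147 rim centre [ 0.5446 -0.3323] z [0.1003 0.1038 0.107 ]
 tilt [0.009 0.015 0.104]
scene 170 rim centre [ 0.5467 -0.3336] z [0.0985 0.1025 0.1056]
 tilt [ 0.009 -0.006  0.102]
```

View pics/pinpre.png

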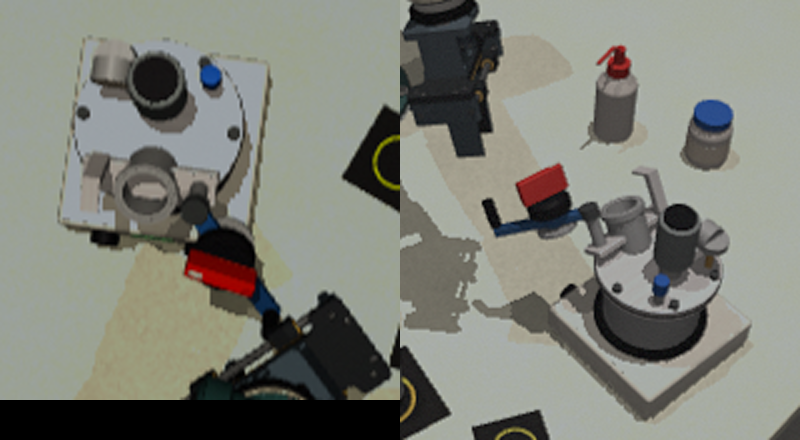

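Run:
```python
from h import *
for th in (2.25,2.3,2.35,2.4):
    t=piv+.126*bdir(th)+.062*a; b=piv+.126*bdir(th)+.022*a
    print(th,"scene top/bot",proj("scene",[t,b]).round(1).tolist(),"top",proj("top",[t,b]).round(1).tolist())
for n in("scene","top"):
    z=np.load(n+"pinpre.npz" if n=="scene" else "top0.npz"); p=z["p"]
    x0,y0=(280,215) if n=="scene" else (305,235)
    cv2.imwrite(f"pics/pinz_{n}.png",cv2.resize(p[y0:y0+40,x0:x0+40,::-1],None,fx=10,fy=10,interpolation=cv2.INTER_NEAREST))
a_=cv2.imread("pics/pinz_scene.png");b_=cv2.imread("pics/pinz_top.png");cv2.imwrite("pics/pinz.png",np.hstack([a_,b_]))
```

```text
2.25 scene top/bot [[292.4, 228.6], [297.6, 242.0]] top [[325.9, 265.3], [326.6, 256.9]]
2.3 scene top/bot [[291.8, 229.7], [297.0, 243.1]] top [[328.2, 264.0], [328.8, 255.6]]
2.35 scene top/bot [[291.3, 230.7], [296.5, 244.2]] top [[330.5, 262.6], [331.0, 254.3]]
2.4 scene top/bot [[290.9, 231.8], [296.1, 245.3]] top [[332.6, 261.1], [333.1, 252.8]]
```

View pics/pinz.png

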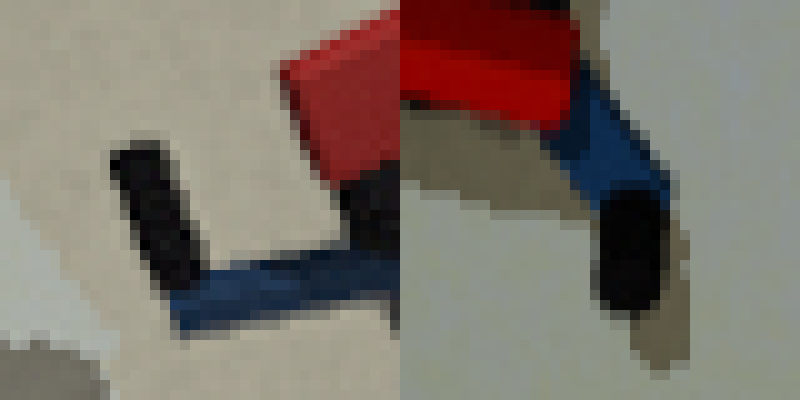

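```bash
cat > p6.py <<'E'
from pin import *
s,p,R=cur(); p0,R0=pinpose(2.29,back=.1); p1,R1=pinpose(2.29); err(p1,R1)
show(plan(p,R,p0,R1,0)+plan(p0,R1,p1,R1,0,step=.035))
E
python3 p6.py
```

```text
t 12.9 dp world mm [  27.6   -4.5 -100.6] tool [104.4   1.6  -1.9] rot deg (tool) [2.6  0.06 0.59] F [ 0.06  0.52 -0.22] T [0.078 0.191 0.014] gap 0.0455 q [-0.297 -0.135  2.17   0.079  0.846 -2.561]
path row:
[[0.009,0.001,-0.004,0.029,0.001,0.007,0],[0.067,0,0,0,0,0,0],[0.067,0,0,0,0,0,0],[0.067,0,0,0,0,0,0]]
```

Emit:
jog_arm --pt "0.009 0.001 -0.004 0.029 0.001 0.007 0" --pt "0.067 0.001 0 0 0 0 0" --pt "0.067 0.001 0 0 0 0 0" --pt "0.067 0 0 0 0 0 0" --pt "0 0 0 0 0 0 0"

```text
time: 13.52
ee_pos: [0.5321, -0.1214, 0.2066]
ee_rot: [-2.27, 1.306, -0.117]
wrist_force: [-0.5, -0.2, 0.1]
finger_gap: 0.0452
```

```bash
python3 p6.py|head -1; python3 snap.py pinin
```

```text
t 13.53 dp world mm [-1.6  3.5  1. ] tool [-1.5 -0.8  3.6] rot deg (tool) [-1.09 -0.29 -0.04] F [-0.5  -0.21  0.13] T [ 0.097  0.216 -0.027] gap 0.0452 q [-0.288  0.064  2.188  0.076  0.63  -2.497]
```

View pics/pinin.png

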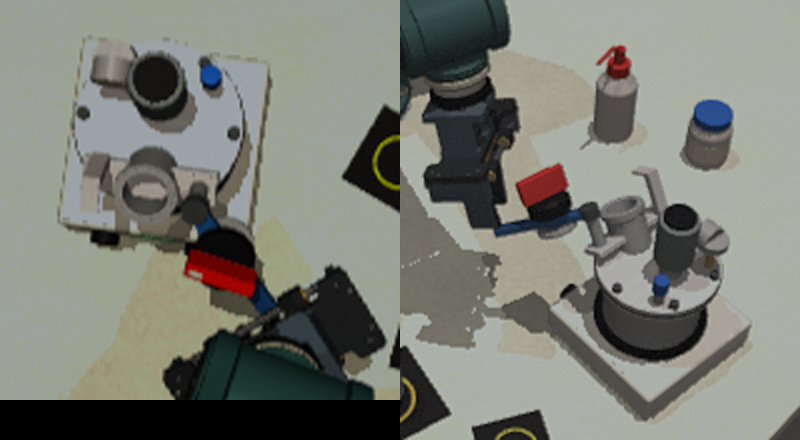

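```bash
cat > p7.py <<'E'
from pin import *
import sys
# args: start th, end th, n, closure
s,p,R=cur(); ts,te,n,c=[float(v) for v in sys.argv[1:5]]; n=int(n)
d=p-piv; print("TCP th",np.arctan2(d@u,d@Y).round(3))
err(*pinpose(ts))
# angle of tool now: find th minimizing
rows=[]; pc,Rc=p,R
for th in np.linspace(ts,te,n+1)[1:]:
    p1,R1=pinpose(th); rows+=plan(pc,Rc,p1,R1,c,n=1); pc,Rc=p1,R1
show(rows)
E
python3 p7.py 2.29 1.5 5 .4
```

```text
TCP th 2.345
t 13.62 dp world mm [-2.7  3.7 -1.7] tool [0.8 0.4 4.8] rot deg (tool) [-1.02 -0.46  0.11] F [-0.55 -0.23  0.79] T [0.061 0.19  0.017] gap 0.0456 q [-0.288  0.06   2.186  0.076  0.631 -2.498]
path row:
[[0.007,-0.002,0.049,0.088,-0.005,0.002,0.4],[0.005,-0.003,0.039,0.099,0,0,0.4],[0.003,-0.003,0.04,0.098,0,0,0.4],[0.002,-0.003,0.04,0.097,0,0,0.4],[0,-0.003,0.04,0.097,0,0,0.4]]
```

Emit:
jog_arm --pt "0 0 0.008 -0.01 -0.005 0 0.4" --pt "0 0 0 0 0 0 0.4" --pt "0.005 -0.002 0.039 0.099 0 0 0.4" --pt "0.005 -0.003 0.039 0.099 0 0 0.4" --pt "0.003 -0.003 0.04 0.098 0 0 0.4"

```text
time: 14.25
ee_pos: [0.5143, -0.0649, 0.201]
ee_rot: [-1.797, 1.298, -0.106]
wrist_force: [1.4, -3.8, -1.6]
finger_gap: 0.0276
```

```bash
python3 p7.py 1.81 1.2 4 .4; python3 snap.py b1; python3 e.py b1
```

```text
TCP th 1.843
t 14.25 dp world mm [-2.3  2.2 -7.2] tool [6.3 3.9 2.9] rot deg (tool) [-0.62 -0.24  0.61] F [ 1.41 -3.81 -1.61] T [-0.627 -0.03  -0.167] gap 0.0276 q [-0.18   0.022  2.246  0.035  0.601 -1.898]
path row:
[[0.014,0.005,0.044,0.087,-0.002,0.007,0.4],[0,-0.003,0.038,0.094,0,0,0.4],[-0.001,-0.003,0.038,0.094,0,0,0.4],[-0.003,-0.003,0.038,0.094,0,0,0.4]]
top red 320 rho 0.0446 th 1.917 h [0.0484 0.0772 0.084 ] cyu -0.0146 0.0403
top blue 53 rho 0.0986 th 1.868 h [0.0176 0.0212 0.028 ] cyu -0.0293 0.0938
top pin 13 rho 0.1166 th 1.878 h [0.0338 0.0577 0.063 ] cyu -0.0349 0.1112
 bar top 141 ((-14.802682876586914, 42.042816162109375), (15.485851287841797, 63.79981994628906), 56.124637603759766)
scene red 312 rho 0.0429 th 1.982 h [0.0499 0.0666 0.0816] cyu -0.0165 0.0383
scene blue 125 rho 0.0692 th 1.982 h [0.012  0.0189 0.0282] cyu -0.0276 0.0627
scene pin 69 rho 0.1211 th 1.929 h [0.0318 0.0579 0.0671] cyu -0.0367 0.1142
 bar top 48 ((-15.18662166595459, 39.59541320800781), (14.110617637634277, 58.256195068359375), 52.20207977294922)
```

View pics/b1.png

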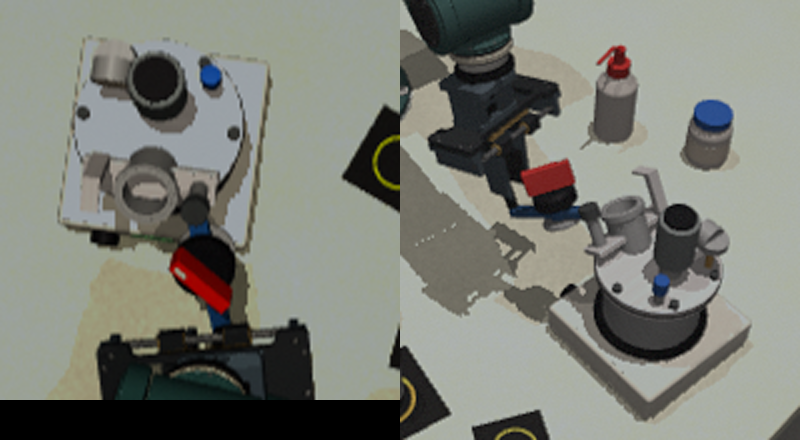

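Emit:
jog_arm --pt "0.014 0.006 0.044 0.087 0 0.007 0.4" --pt "0.004 -0.002 0.038 0.094 0 0 0.4" --pt "0.002 -0.003 0.038 0.094 0 0 0.4" --pt "0 -0.003 0.038 0.094 0 0 0.4" --pt "-0.002 -0.003 0.038 0.094 0 0 0.4"

```text
time: 14.98
ee_pos: [0.5345, 0.0272, 0.1968]
ee_rot: [-1.091, 1.307, -0.12]
wrist_force: [-2.4, -6.3, 3.1]
finger_gap: 0.0269
```

```bash
python3 p7.py 1.1 .4 5 .4
```

```text
TCP th 1.044
t 14.97 dp world mm [-5.1 -4.2  2. ] tool [-3.1  1.2 -6.1] rot deg (tool) [-2.45 -0.22  0.23] F [-2.43 -6.29  3.08] T [-0.953  0.516 -0.209] gap 0.0269 q [ 0.026  0.063  2.211 -0.066  0.608 -0.895]
path row:
[[-0.011,0.002,0.023,0.06,-0.002,0.003,0.4],[-0.006,-0.002,0.035,0.088,0,0,0.4],[-0.007,-0.002,0.035,0.089,0,0,0.4],[-0.007,-0.002,0.034,0.09,0,0,0.4],[-0.008,-0.002,0.034,0.091,0,0,0.4]]
```

Emit:
jog_arm --pt "-0.011 0.002 0.035 0.07 0 0.003 0.4" --pt "-0.006 -0.002 0.035 0.088 0 0 0.4" --pt "-0.007 -0.002 0.035 0.089 0 0 0.4" --pt "-0.007 -0.002 0.034 0.09 0 0 0.4" --pt "-0.008 -0.002 0.034 0.091 0 0 0.4"

```text
time: 15.6
ee_pos: [0.5926, 0.0793, 0.2312]
ee_rot: [-0.43, 1.319, -0.128]
wrist_force: [-4.5, -6.3, -1.9]
finger_gap: 0.0272
```

```bash
python3 p7.py .36 0 3 .4; python3 snap.py b2; python3 e.py b2
```

```text
TCP th 0.35
t 15.6 dp world mm [ 1.4 -1.7  1.6] tool [-1.1 -2.2  1.1] rot deg (tool) [ 1.79 -0.66  0.16] F [-4.47 -6.34 -1.88] T [-0.947  0.904 -0.251] gap 0.0272 q [ 0.12   0.123  2.067 -0.094  0.71  -0.117]
path row:
[[-0.01,-0.007,0.031,0.098,-0.007,0.002,0.4],[-0.008,-0.002,0.029,0.079,0,0,0.4],[-0.008,-0.002,0.029,0.079,0,0,0.4]]
top red 257 rho 0.0476 th 0.28 h [0.0473 0.0802 0.0848] cyu 0.0435 0.0124
top blue 124 rho 0.0898 th 0.355 h [0.0169 0.0208 0.0327] cyu 0.0837 0.0312
top pin 1 rho 0.113 th 0.501 h [0.0449 0.0449 0.0449] cyu 0.0991 0.0543
 bar top 152 ((44.215606689453125, 15.07427978515625), (64.71128845214844, 13.67650032043457), 59.43626022338867)
scene red 99 rho 0.0377 th -0.332 h [0.0505 0.0722 0.0816] cyu 0.0345 -0.0009
scene blue 70 rho 0.0629 th 0.107 h [0.0126 0.0184 0.0283] cyu 0.0606 0.013
scene pin 151 rho 0.1209 th 0.31 h [0.0326 0.0532 0.0676] cyu 0.1154 0.0322
 bar top 32 ((44.478267669677734, 15.133699417114258), (65.05122375488281, 11.564291000366211), 58.27233123779297)
```

View pics/b2.png

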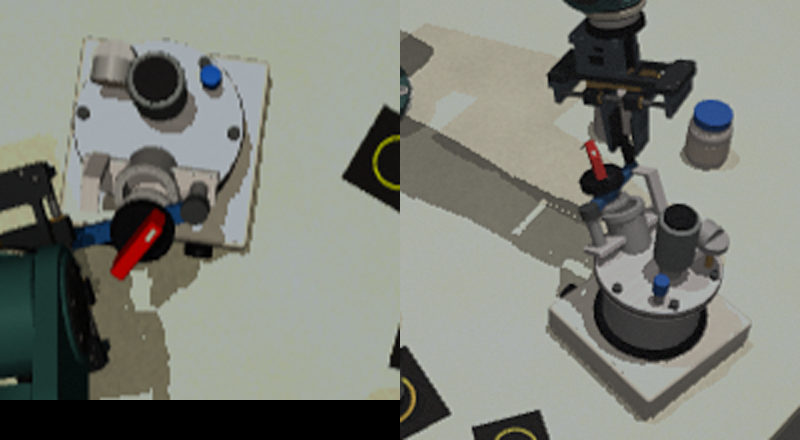

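Emit:
jog_arm --pt "-0.01 -0.006 0.031 0.098 -0.007 0.002 0.4" --pt "-0.008 -0.002 0.029 0.079 0 0 0.4" --pt "-0.008 -0.002 0.02 0.05 0 0 0.4"

```text
time: 16.08
ee_pos: [0.626, 0.0812, 0.2523]
ee_rot: [-0.057, 1.315, -0.099]
wrist_force: [-4.2, 2.2, -4.4]
finger_gap: 0.0274
```

```bash
python3 p7.py 0.0 -.08 1 .4; python3 snap.py b3; python3 e.py b3
```

```text
TCP th 0.037
t 16.07 dp world mm [7.1 0.6 2.7] tool [-0.9  0.9  7.5] rot deg (tool) [ 3.32 -0.34 -0.02] F [-4.16  2.17 -4.36] T [0.233 1.127 0.021] gap 0.0274 q [ 0.114  0.149  1.993 -0.078  0.751  0.207]
path row:
[[-0.007,0,0.034,0.09,-0.004,0,0.4]]
top red 293 rho 0.0494 th -0.03 h [0.0482 0.0784 0.0845] cyu 0.0473 -0.0014
top blue 44 rho 0.0684 th -0.0 h [0.0169 0.0214 0.0342] cyu 0.0677 0.0008
 bar top 143 ((47.89515686035156, 0.2814769744873047), (63.46213912963867, 14.680586814880371), 41.227561950683594)
scene red 155 rho 0.0434 th -0.455 h [0.0498 0.069  0.0816] cyu 0.0395 -0.0105
scene blue 94 rho 0.0549 th -0.218 h [0.0126 0.0187 0.0312] cyu 0.0533 -0.0088
scene pin 128 rho 0.1226 th -0.102 h [0.0372 0.057  0.0667] cyu 0.1213 -0.0063
 bar top 37 ((48.05242919921875, -1.7592926025390625), (58.57279968261719, 14.30964183807373), 40.40278244018555)
```

Emit:
jog_arm --pt "-0.003 0 0.015 0 0 0 0.4" --pt "-0.003 0 0.015 0 0 0 0.4" --pt "-0.002 0 0.012 0 0 0 0.4"

```text
time: 16.55
ee_pos: [0.6385, 0.0804, 0.2578]
ee_rot: [-0.077, 1.33, -0.102]
wrist_force: [-43.3, 10.8, 5.8]
finger_gap: 0.0281
```

```bash
python3 p7.py 0.0 -.08 1 .4
```

```text
TCP th -0.072
t 16.55 dp world mm [-5.4  1.4 -2.8] tool [ 1.4  1.3 -5.9] rot deg (tool) [ 4.32 -1.22 -0.02] F [-43.32  10.84   5.8 ] T [1.703 7.523 0.164] gap 0.0281 q [ 0.109  0.167  1.958 -0.071  0.782  0.178]
path row:
[[-0.003,0,0.007,0.101,-0.014,0,0.4]]
```

Emit:
jog_arm --pt "0 0 -0.014 0 0 0 0.4" --pt "0 0 -0.004 0 0 0 0.2" --pt "0 0 0 0 0 0 0.2"

```text
time: 16.92
ee_pos: [0.629, 0.0801, 0.2558]
ee_rot: [-0.088, 1.329, -0.1]
wrist_force: [-0.1, -0.9, -1.0]
finger_gap: 0.0363
```

```bash
python3 p7.py 0.0 -.08 1 .4;  python3 snap.py b4; python3 e.py b4
```

```text
TCP th 0.001
t 16.93 dp world mm [ 4.   1.7 -0.8] tool [1.7 1.7 3.7] rot deg (tool) [ 5.02 -1.15 -0.05] F [-0.07 -0.91 -0.97] T [-0.048  0.15  -0.031] gap 0.0363 q [ 0.11   0.154  1.978 -0.072  0.775  0.168]
path row:
[[-0.002,0.001,0.027,0.108,-0.013,0,0.4]]
top red 302 rho 0.0501 th -0.105 h [0.0484 0.0788 0.0846] cyu 0.0477 -0.0058
top blue 46 rho 0.0692 th -0.103 h [0.016  0.0206 0.0345] cyu 0.0683 -0.0064
 bar top 147 ((48.642967224121094, -3.6010055541992188), (62.727474212646484, 14.91304874420166), 37.1607551574707)
scene red 179 rho 0.0456 th -0.415 h [0.0509 0.069  0.0818] cyu 0.0414 -0.0128
scene blue 112 rho 0.059 th -0.264 h [0.0108 0.0181 0.0324] cyu 0.057 -0.0121
scene pin 138 rho 0.1232 th -0.208 h [0.0358 0.056  0.0671] cyu 0.1207 -0.0136
 bar top 38 ((46.54266357421875, -5.364910125732422), (62.588050842285156, 13.953712463378906), 35.35525894165039)
```

View pics/b4.png

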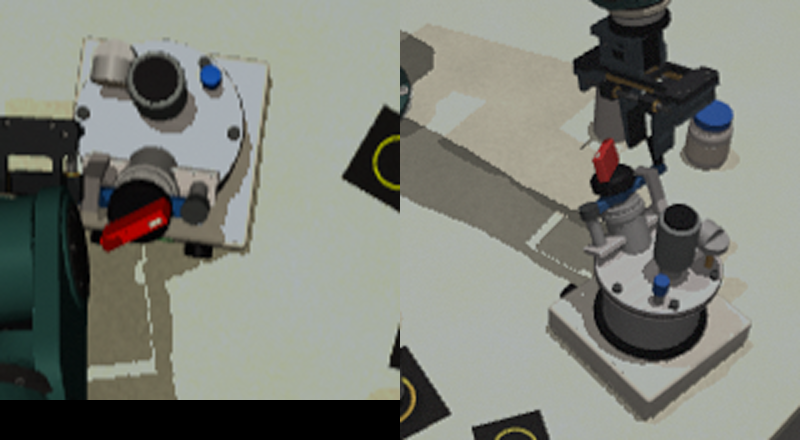

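```bash
cat > knob.py <<'E'
from kin import *
import sys
m2=mouth-.004*u-.0003*Y
def kp(angdeg,H):
    g=np.radians(angdeg); return m2+(H-.008)*a, frame(-a,np.cos(g)*Y+np.sin(g)*u)
if __name__=="__main__":
    mode=sys.argv[1]
    s,p,R=cur()
    if mode=="out":
        p1=p+a*.075; p2,R2=kp(306,.072+.07)
        print(ik(p2,R2,s["q"])[0].round(3),ik(*kp(306,.072),s["q"])[0].round(3))
        show(plan(p,R,p1,R,.1,step=.04)+plan(p1,R,p2,R2,.1,step=.04))
    else:
        ang,H,c=[float(v) for v in sys.argv[2:5]]
        p2,R2=kp(ang,H); err(p2,R2); show(plan(p,R,p2,R2,c,step=.03))
E
python3 knob.py out
```

```text
[-0.006 -0.107  2.159 -0.088  0.569 -0.473] [-0.012  0.038  2.143 -0.103  0.441 -0.46 ]
[[-0.072,0.002,-0.021,0,0,0,0.1],[-0.072,0.002,-0.021,0,0,0,0.1],[-0.002,-0.038,-0.002,-0.086,-0.043,-0.016,0.1],[-0.002,-0.038,-0.007,-0.086,-0.043,-0.016,0.1],[-0.001,-0.036,-0.012,-0.086,-0.043,-0.016,0.1],[-0.002,-0.035,-0.016,-0.086,-0.043,-0.016,0.1]]
```

Emit:
jog_arm --pt "-0.06 0.002 -0.016 0 0 0 0.1" --pt "-0.084 0.002 -0.024 0 0 0 0.1" --pt "-0.01 -0.02 -0.01 -0.043 -0.02 -0.008 0.1" --pt "-0.002 -0.038 -0.004 -0.086 -0.043 -0.016 0.1" --pt "-0.002 -0.038 -0.007 -0.086 -0.043 -0.016 0.1" --pt "-0.001 -0.036 -0.012 -0.086 -0.043 -0.016 0.1"

```text
time: 17.77
ee_pos: [0.5863, 0.0162, 0.3348]
ee_rot: [-0.593, 1.069, -0.112]
wrist_force: [0.6, -1.0, -0.2]
finger_gap: 0.0412
```

```bash
python3 knob.py go 306 .142 .1; python3 snap.py k1; python3 e.py k1
```

```text
t 17.77 dp world mm [-0.6 -8.4 -8.8] tool [ 7.8 -4.8 -7.9] rot deg (tool) [-2.63 -1.23 -0.45] F [ 0.6  -0.96 -0.22] T [-0.011  0.282 -0.005] gap 0.0412 q [ 0.015 -0.108  2.138 -0.105  0.616 -0.396]
path row:
[[0.016,-0.01,-0.016,-0.029,-0.014,-0.005,0.1]]
top red 227 rho 0.0436 th -0.234 h [0.0473 0.077  0.085 ] cyu 0.0406 -0.01
top blue 78 rho 0.0908 th -0.085 h [0.016  0.0206 0.0346] cyu 0.0902 -0.0075
top pin 31 rho 0.1268 th -0.073 h [0.031  0.045  0.0598] cyu 0.1265 -0.0095
 bar top 99 ((40.668609619140625, -8.855838775634766), (43.01091003417969, 13.32255744934082), 36.54464340209961)
scene red 178 rho 0.045 th -0.401 h [0.0498 0.0681 0.0821] cyu 0.0405 -0.0135
scene blue 109 rho 0.0613 th -0.262 h [0.011  0.017  0.0278] cyu 0.0596 -0.0116
scene pin 58 rho 0.1234 th -0.066 h [0.0313 0.0464 0.0592] cyu 0.1231 -0.0074
 bar top 42 ((46.271522521972656, -7.621866226196289), (60.97770690917969, 11.950967788696289), 34.75922393798828)
```

View pics/k1.png

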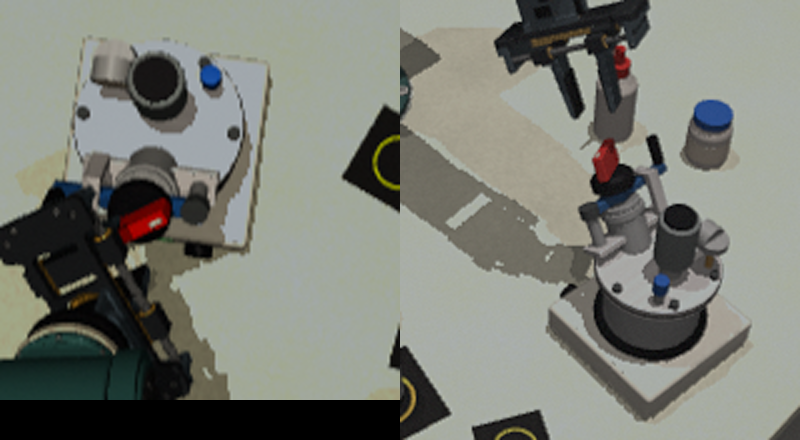

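Emit:
jog_arm --pt "0.016 -0.01 -0.016 -0.029 -0.014 -0.005 0.1" --pt "0.04 0 0 0 0 0 0.1" --pt "0.04 0 0 0 0 0 0.1"

```text
time: 18.25
ee_pos: [0.6067, 0.0052, 0.2924]
ee_rot: [-0.618, 1.047, -0.101]
wrist_force: [1.5, -0.0, 0.4]
finger_gap: 0.0412
```

```bash
python3 knob.py go 306 .072 .1
```

```text
t 18.25 dp world mm [ 13.9  -0.8 -26.9] tool [30.3  1.3 -0.8] rot deg (tool) [-0.65 -0.01  0.03] F [ 1.53 -0.03  0.36] T [-0.036  0.299 -0.016] gap 0.0412 q [-0.011 -0.024  2.15  -0.095  0.496 -0.456]
path row:
[[0.03,0.001,-0.001,-0.004,0,0,0.1],[0.03,0.001,-0.001,-0.004,0,0,0.1]]
```

Emit:
jog_arm --pt "0.03 0.001 -0.001 -0.004 0 0 0.1" --pt "0.03 0.001 -0.001 -0.003 0 0 0.1" --pt "0 0 0 0 0 0 0.1"

```text
time: 18.62
ee_pos: [0.6218, 0.0047, 0.2634]
ee_rot: [-0.626, 1.05, -0.101]
wrist_force: [0.6, -0.4, 0.1]
finger_gap: 0.0411
```

```bash
python3 knob.py go 306 .072 .1; python3 snap.py k2; python3 e.py k2 | grep -A1 red
```

```text
t 18.62 dp world mm [-1.2 -0.4  2. ] tool [-2.4 -0.4 -0.3] rot deg (tool) [-0.18 -0.16 -0.08] F [ 0.61 -0.41  0.05] T [-0.081  0.304 -0.03 ] gap 0.0411 q [-0.011  0.043  2.14  -0.104  0.441 -0.454]
path row:
[[-0.005,-0.001,-0.001,-0.002,-0.002,-0.001,0.1]]
top red 117 rho 0.0394 th -0.525 h [0.0469 0.0779 0.0845] cyu 0.0345 -0.0128
top blue 9 rho 0.0226 th -0.465 h [0.0185 0.0215 0.0333] cyu 0.0203 -0.0096
--
scene red 192 rho 0.0452 th -0.36 h [0.0504 0.0679 0.0816] cyu 0.0411 -0.0118
scene blue 107 rho 0.0619 th -0.265 h [0.0115 0.018  0.0277] cyu 0.0598 -0.0125
```

View pics/k2.png

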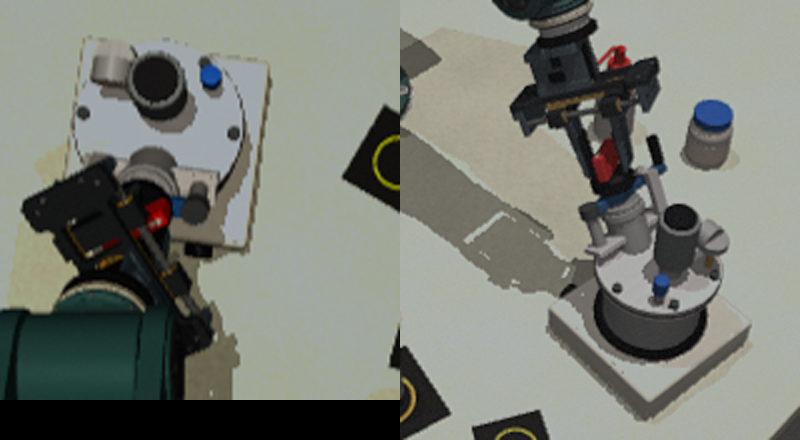

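Emit:
jog_arm --pt "-0.004 -0.001 -0.001 -0.002 -0.002 -0.001 0.4" --pt "0 0 0 0 0 0 0.8" --pt "0 0 0 0 0 0 0.8" --pt "0 0 0 0 0 0 0.8" --squeeze 30

```text
time: 19.23
ee_pos: [0.6194, 0.0034, 0.2672]
ee_rot: [-0.63, 1.046, -0.102]
wrist_force: [-2.5, -5.4, -1.7]
finger_gap: 0.014
```

```bash
cat > tq.py <<'E'
from knob import *
s,p,R=cur(); T=np.array(s["wrist_torque"]); x=R.as_matrix()[:,0]; z=R.as_matrix()[:,2]
ang=np.degrees(np.arctan2(z@u,z@Y))%360
p2,_=kp(306,.072)
print("t",s["time"].__round__(2),"jaw ang",ang.round(2),"Tx",(T@x).round(3),"T",T.round(3),"F tool",R.inv().apply(s["wrist_force"]).round(1),"gap",round(s["finger_gap"],4),"dp tool",(R.inv().apply(p2-p)*1e3).round(1),"q6",s["q"][5].round(3), "x.a",(x@-a).round(5))
E
python3 tq.py
```

```text
t 19.23 jaw ang 305.99 Tx 0.181 T [-0.942  0.95  -0.807] F tool [ 0.5 -3.1 -5.4] gap 0.014 dp tool [2.1 0.8 0.7] q6 -0.461 x.a 1.0
```

Emit:
jog_arm --pt "0 0 -0.002 0 0 0 0.8" --pt "0 0 0 0.05 0 0 0.8" --pt "0 0 0 0.05 0 0 0.8" --pt "0 0 0 0.05 0 0 0.8" --pt "0 0 0 0.05 0 0 0.8" --pt "0 0 0 0 0 0 0.8"

```text
time: 19.98
ee_pos: [0.6183, 0.0029, 0.2667]
ee_rot: [-0.308, 1.046, -0.102]
wrist_force: [0.8, -1.1, -2.5]
finger_gap: 0.0138
```

```bash
python3 tq.py
```

```text
t 19.98 jaw ang 287.55 Tx -0.222 T [-0.261  0.302  0.088] F tool [ 2.6 -0.8 -0.8] gap 0.0138 dp tool [2.2 1.3 1.6] q6 -0.14 x.a 1.0
```

Emit:
jog_arm --pt "0 0 0 0.05 0 0 0.8" --pt "0 0 0 0.03 0 0 0.8"

```text
time: 20.23
ee_pos: [0.6181, 0.0028, 0.2667]
ee_rot: [-0.184, 1.046, -0.102]
wrist_force: [0.6, -1.7, -2.5]
finger_gap: 0.0139
```

```bash
python3 tq.py
```

```text
t 20.23 jaw ang 280.44 Tx -0.415 T [-0.377  0.405  0.239] F tool [ 2.5 -1.5 -0.9] gap 0.0139 dp tool [2.2 1.5 1.6] q6 -0.016 x.a 1.0
```

Emit:
jog_arm --pt "0 0 0 0.05 0 0 0.8" --pt "0 0 0 0.03 0 0 0.8"

```text
time: 20.48
ee_pos: [0.6179, 0.0028, 0.2665]
ee_rot: [-0.06, 1.046, -0.103]
wrist_force: [1.1, -0.4, -1.5]
finger_gap: 0.0139
```

```bash
python3 tq.py
```

```text
t 20.48 jaw ang 273.33 Tx -0.511 T [-0.375  0.401  0.351] F tool [ 1.9 -0.3  0.2] gap 0.0139 dp tool [2.2 1.7 1.7] q6 0.109 x.a 1.0
```

Emit:
jog_arm --pt "0 0 0 0.04 0 0 0.8" --pt "0 0 0 0 0 0 0.8"

```text
time: 20.72
ee_pos: [0.6178, 0.0028, 0.2665]
ee_rot: [-0.002, 1.046, -0.103]
wrist_force: [1.8, 0.0, -1.0]
finger_gap: 0.0141
```

```bash
python3 tq.py
```

```text
t 20.73 jaw ang 269.94 Tx -0.485 T [-0.327  0.297  0.355] F tool [1.7 0.2 1.1] gap 0.0141 dp tool [2.2 1.8 1.7] q6 0.169 x.a 1.0
```

Emit:
jog_arm --pt "0 0 0 0.04 0 0 0.8" --pt "0 0 0 0 0 0 0.8"

```text
time: 20.98
ee_pos: [0.6177, 0.0028, 0.2664]
ee_rot: [0.056, 1.046, -0.103]
wrist_force: [1.5, -0.0, -2.2]
finger_gap: 0.014
```

```bash
python3 tq.py
```

```text
t 20.98 jaw ang 266.64 Tx -0.495 T [-0.298  0.303  0.383] F tool [2.6 0.1 0.2] gap 0.014 dp tool [2.2 1.9 1.7] q6 0.227 x.a 1.0
```

Emit:
jog_arm --pt "0 0 0 0.04 0 0 0.8" --pt "0 0 0 0 0 0 0.8"

```text
time: 21.22
ee_pos: [0.6176, 0.0029, 0.2663]
ee_rot: [0.113, 1.047, -0.103]
wrist_force: [0.2, -0.6, -1.4]
finger_gap: 0.0138
```

```bash
python3 tq.py
```

```text
t 21.23 jaw ang 263.34 Tx -0.348 T [-0.207  0.367  0.261] F tool [ 1.4 -0.6 -0.4] gap 0.0138 dp tool [2.2 2.  1.7] q6 0.284 x.a 1.0
```

Emit:
jog_arm --pt "0 0 0 0.04 0 0 0.8" --pt "0 0 0 0 0 0 0.8"

```text
time: 21.48
ee_pos: [0.6175, 0.0029, 0.2663]
ee_rot: [0.171, 1.047, -0.103]
wrist_force: [0.9, -0.7, -1.4]
finger_gap: 0.0137
```

```bash
python3 tq.py
```

```text
t 21.48 jaw ang 260.03 Tx -0.188 T [-0.166  0.393  0.098] F tool [ 1.7 -0.6  0.2] gap 0.0137 dp tool [2.2 2.1 1.7] q6 0.342 x.a 1.0
```

Emit:
jog_arm --pt "0 0 0 0.04 0 0 0.8" --pt "0 0 0 0 0 0 0.8"

```text
time: 21.72
ee_pos: [0.6175, 0.0029, 0.2663]
ee_rot: [0.229, 1.047, -0.103]
wrist_force: [0.3, -0.5, -1.6]
finger_gap: 0.0138
```

```bash
python3 tq.py
```

```text
t 21.73 jaw ang 256.7 Tx -0.099 T [-0.082  0.53   0.036] F tool [ 1.6 -0.5 -0.3] gap 0.0138 dp tool [2.2 2.2 1.7] q6 0.4 x.a 1.0
```

Emit:
jog_arm --pt "0 0 0 0.04 0 0 0.8" --pt "0 0 0 0 0 0 0.8"

```text
time: 21.98
ee_pos: [0.6174, 0.0029, 0.2662]
ee_rot: [0.288, 1.047, -0.103]
wrist_force: [-0.7, -0.9, -1.0]
finger_gap: 0.0141
```

```bash
python3 tq.py
```

```text
t 21.98 jaw ang 253.38 Tx 0.101 T [ 0.019  0.518 -0.136] F tool [ 0.6 -1.2 -0.7] gap 0.0141 dp tool [2.2 2.3 1.6] q6 0.457 x.a 1.0
```

Emit:
jog_arm --pt "0 0 0 0.04 0 0 0.8" --pt "0 0 0 0 0 0 0.8"

```text
time: 22.22
ee_pos: [0.6173, 0.003, 0.2662]
ee_rot: [0.346, 1.047, -0.103]
wrist_force: [-0.1, 0.4, -1.4]
finger_gap: 0.0141
```

```bash
python3 tq.py
```

```text
t 22.23 jaw ang 250.06 Tx 0.088 T [ 0.001  0.537 -0.133] F tool [ 1.2  0.1 -0.9] gap 0.0141 dp tool [2.2 2.4 1.6] q6 0.515 x.a 1.0
```

Emit:
jog_arm --pt "0 0 0 0.04 0 0 0.8" --pt "0 0 0 0 0 0 0.8"

```text
time: 22.48
ee_pos: [0.6172, 0.003, 0.2661]
ee_rot: [0.404, 1.047, -0.102]
wrist_force: [-0.6, 0.6, -1.8]
finger_gap: 0.0139
```

```bash
python3 tq.py
```

```text
t 22.48 jaw ang 246.76 Tx 0.064 T [ 0.043  0.525 -0.08 ] F tool [ 1.3 -0.  -1.6] gap 0.0139 dp tool [2.2 2.5 1.5] q6 0.572 x.a 1.0
```

Emit:
jog_arm --pt "0 0 0 0.04 0 0 0.8" --pt "0 0 0 0 0 0 0.8"

```text
time: 22.72
ee_pos: [0.6172, 0.003, 0.2661]
ee_rot: [0.461, 1.048, -0.102]
wrist_force: [-0.8, 1.1, -0.8]
finger_gap: 0.0136
```

```bash
python3 tq.py
```

```text
t 22.73 jaw ang 243.49 Tx -0.01 T [0.042 0.579 0.001] F tool [ 0.3  0.4 -1.6] gap 0.0136 dp tool [2.2 2.6 1.5] q6 0.629 x.a 1.0
```

Emit:
jog_arm --pt "0 0 0 0 0 0 0.6" --pt "0 0 0 0 0 0 0.3" --pt "0 0 0 0 0 0 0.1" --pt "0 0 0 0 0 0 0.1"

```text
time: 23.22
ee_pos: [0.6178, 0.003, 0.2669]
ee_rot: [0.455, 1.046, -0.102]
wrist_force: [-0.3, -0.1, 0.6]
finger_gap: 0.0406
```

```bash
python3 tq.py
```

```text
t 23.23 jaw ang 243.83 Tx -0.075 T [-0.065  0.435  0.024] F tool [-0.7 -0.1  0.1] gap 0.0406 dp tool [2.6 2.1 0.6] q6 0.624 x.a 1.0
```

Emit:
jog_arm --pt "-0.04 0 0 0 0 0 0.1" --pt "-0.06 0 0 0 0 0 0.1" --pt "-0.08 0 0 0 0 0 0.1" --pt "-0.08 0 0 0 0 0 0.1" --pt "-0.08 0 0 0 0 0 0.1" --pt "0 0 0 0 0 0 0.1"

```text
time: 23.98
ee_pos: [0.5306, 0.0119, 0.4185]
ee_rot: [0.453, 1.046, -0.102]
wrist_force: [0.4, 0.8, -1.3]
finger_gap: 0.0416
```

```bash
python3 tq.py; python3 snap.py end1 "dict(top=(240,140,200,200),scene=(190,130,240,240))"; python3 e.py end1; python3 rim.py end1
```

```text
t 23.98 jaw ang 243.92 Tx -0.061 T [-0.053  0.417  0.016] F tool [ 1.3  0.6 -0.7] gap 0.0416 dp tool [177.7   2.1   0.6] q6 0.599 x.a 1.0
top red 332 rho 0.0499 th -0.13 h [0.0482 0.0783 0.0849] cyu 0.0487 -0.0061
top blue 99 rho 0.0976 th -0.072 h [0.0166 0.0208 0.03  ] cyu 0.0971 -0.0059
top pin 69 rho 0.1252 th -0.058 h [0.0324 0.0582 0.0635] cyu 0.125 -0.0063
 bar top 150 ((48.912322998046875, -3.4819259643554688), (15.234528541564941, 62.54255294799805), 59.59748077392578)
scene red 319 rho 0.0463 th -0.181 h [0.0505 0.0674 0.0816] cyu 0.0451 -0.0081
scene blue 111 rho 0.0608 th -0.268 h [0.0119 0.0175 0.0283] cyu 0.0587 -0.012
scene pin 61 rho 0.1232 th -0.061 h [0.0316 0.046  0.0603] cyu 0.1229 -0.0071
 bar top 47 ((47.891380310058594, -3.890787124633789), (18.51896858215332, 59.65788269042969), 58.680484771728516)
top 147 rim centre [ 0.5447 -0.3325] z [0.1    0.1041 0.1071]
 tilt [-0.007 -0.002  0.104]
scene 171 rim centre [ 0.5466 -0.3338] z [0.098  0.1022 0.1057]
 tilt [ 0.009 -0.001  0.102]
```

View pics/end1.png

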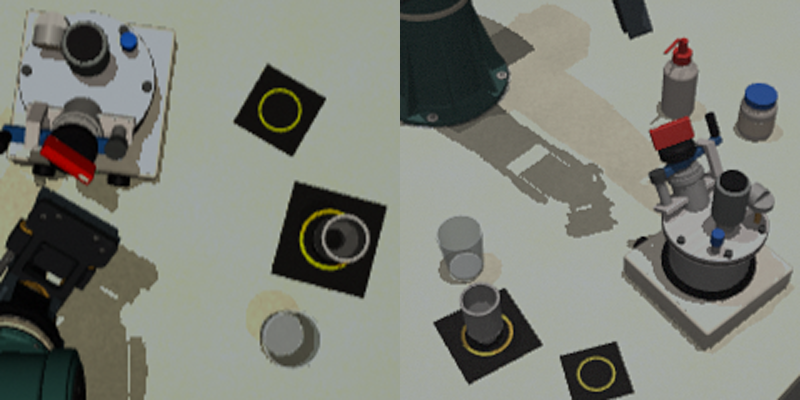

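Run:
```python
from h import *
A=np.load("scene0.npz");B=np.load("sceneend1.npz")
for n,(x0,y0,x1,y1) in dict(bottle=(345,150,372,200),jar=(390,178,420,216),beaker=(208,258,244,302)).items():
    d=np.abs(A["d"][y0:y1,x0:x1]-B["d"][y0:y1,x0:x1]); print(n,np.median(d).round(4),(d>.02).mean().round(3))
print(r.sign_off())
```

```text
bottle 0.0037 0.007
jar 0.0034 0.005
beaker 0.0027 0.02
the job is handed in; nothing more can be done
None
```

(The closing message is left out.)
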